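# Clear the guarded bench switch and lock its lever down

## Robot

A 7-joint arm with a two-finger parallel gripper is mounted at the origin on the work surface. World frame = base frame: x ahead of the robot, y to its left, z up, the work surface at z = 0. Lengths are in mm, angles in rad, forces in N, time in s.
With the tool pointing down it reaches from about 400 to 850 mm from the base axis. Payload 10.4 kg.
Tool frame: the origin (TCP) lies at the very end of the fingers, on their centre line; the grasp point (between the pads) lies 19 mm behind it; z points along the fingers, y is the direction in which the jaws open and shut (so a half turn about z gives the same grasp; the last joint's range is limited). The gripper opens to 85 mm and grips with 20 to 120 N. Pads are 22 mm wide; open, the fingers measure 114 mm over their backs; the gripper's body (76 mm by 85 mm) begins 54 mm behind the grasp point. The pads swing forward as they close: fully open they stand 13 mm farther back than shut.
Start: joints at [-1.147, 0.332, -0.065, 1.46, 0.022, 1.35, -0.088], TCP at [270.042, 563.676, 207.238] pointing down, gripper open.
Joint ranges: [-2.6, 2.6], [-0.5, 2.12], [-1.47, 1.34], [0.16, 2.42], [-1.27, 4.41], [0.06, 2.06], [-2.6, 2.6]. Speed limits (rad/s): [2.22, 2.22, 2.79, 2.79, 3.14, 3.14, 3.14].

## Interface

Orientations are given as a rotation vector (axis times angle).
In Python, from bench import * gives the robot as it stands.
- The arm moves only by the shell command python3 -m jog 'ROWS' [FORCE]. ROWS is JSON, a list of rows, each a list of 3 entries, a list of its own where there are three numbers: the turn, a rotation vector about the tool's x, y, z normalised to -1 to 1, where 1 is 6 degrees, then the shift along the tool's x, y, z normalised to -1 to 1, where 1 is 0.02 m, then the opening, from -1 (shut) to 1 (fully open). In form: [[[rx, ry, rz], [tx, ty, tz], gripper], ...]. A call has exactly 5 rows; each row shifts and turns the pose as measured when the row begins, along the tool's axes as they then stand; what a row does not reach is not made up. A row lasts 1/12 s, in which the tool goes at most 41.7 mm and 7.16 degrees, less where a joint would pass 70% of its speed; a pose out of reach is approached as far as the arm can. A call with a number of a shift or a turn outside -1 to 1 is refused whole. A call with a gripper value outside its range is refused whole. The fingers move at their own pace and stop on an object; FORCE is the grip in N (left out, the last holds). Time passes only in rows, so rows that do not move let the fingers close, or fill a call up. It gives the time, the measured TCP pose, the force and the opening at its end, in the units of the state.
- get_obs(): the state, without advancing time (a new reading comes with each control period).
- get_image(name): name is "side" or "top"; returns the picture (384x512x3 uint8, red, green, blue); there is no depth.
- get_calibration(name): a dict with "mtx" (3x3 intrinsics, pixels), "D" ([k1, k2, p1, p2, k3] as OpenCV has them; the pictures are not rectified), "rvec" (rotation vector, rad) and "tvec" (3), from world to camera coordinates, as OpenCV has them. Camera axes: x right, y down, z forward; pixel columns grow to the right and rows downward; lengths in mm; the calibration is good to about 2 mm. A picture is of the moment at which its call begins. get_calibration takes no time and is no camera call.
- close_job(): hands the job in, once; it reports no verdict.
Trained networks look in the newest picture that a camera, given by its name, has taken for a name from the list of things; names that differ only in an ending like _2 or _b are one class to them, and where a whole thing is asked for, a point or a joint stands for the part that bears it (a point fixed in the world has none). Each returns a list of dicts, best first, with "confidence" (0 to 1); they miss things now and then, are a little off and sometimes report something else, mostly with a low value. They report only what shows in the picture. A call takes as long as a camera call. They do not tell look-alikes from the thing itself.
- look_for(camera, thing): "xy" ([column, row] in pixels, amid what is visible of it).
The state is a dict: "time": time; "qpos": joint angles; "qd": joint speeds; "effort": joint torques, N m; "tcp_pos": TCP position; "tcp_rot": TCP orientation; "force": force on the tool from outside, world axes, zero at the start; "torque": the same for the moment, N m; "grip_width": opening from 0.0 (shut) to 1.0 (fully open).
Only numpy, scipy, OpenCV 4.12 (cv2) and the standard library are available. Lean on these libraries where they do the work, as an engineer would, in place of code of your own. Each camera call takes 0.05 s, during which the arm holds its last target.

## Task

A steel spacer ring has dropped behind the bar guard of the bench switch. While the lever is still up, draw the ring out under the front bars onto the open table with the hooked rod, without the gripper touching the ring, and lay the rod down on the table clear of the switch. Then press the release button in the lever's grip, swing the lever fully down and let go, so that the button springs back out and the lever stays locked down.

Things in the scene. Friction and masses are not known exactly. Their poses are not given: they have to be found in the camera images.
- switch: guarded bench switch, fixed. Origin on the table below the middle of the cage's front; z up, own -y points out of the front, +y into the cage. Cage of steel bars, own x -85 to 85 mm (10 mm posts at the front corners), own y 0 to 130, 155 high, roofed. Behind it the grey switch box, own y 130 to 190, x -70 to 80, 155 high; the lever is on the box's +y side
- gap (a point): middle of the gap under the front bars: on the table, at the switch's origin, axes as the switch's. The gap is 80 mm high and 160 mm wide between the corner posts; the table is bare and level right through beneath the cage
- spacer: loose steel spacer ring lying flat on the table inside the cage, 44 mm outside and 26 mm hole diameter, 8 mm thick, about 50 g; origin at the centre of its underside, z up. Starts within 30 mm of the cage's middle plane and 40 to 75 mm behind the front bars
- rod: loose hooked rod, about 160 g, standing on its handle and hook tip. Handle: dark wooden block 110 mm long (own x -55 to 55), 24 wide (y), 36 high; origin at the centre of its underside, z up, own x points to the hook. An 8 mm steel rod leaves the handle at 30 mm height, runs to x = 210 mm and bends straight down to the level of the underside. Balances 30 to 60 mm ahead of the origin
- rod_tip (a point): end of the rod's down-turned hook: own x = 210 mm on the rod, at the level of the handle's underside; axes as the rod's
- lever (a joint): lever angle, rad: 0 = fully up (55 degrees above level), grows as it swings down towards the switch's own -x, 0.9 = fully down at its stop (3 degrees above level). Starts at 0 to 0.18; friction (about 3 N at the grip) keeps it where left. With the button out a latch stops it at about 0.21, and locks it down once past 0.84
- lever_grip (a point): point in the middle of the lever's grip beside the button, 140 mm from the hinge. The black grip is a bar 75 mm long (along the lever, from 50 mm nearer the hinge to 25 mm beyond this point), 24 mm wide along the switch's y, 28 mm high. Own x points along the lever to the hinge, own y is the switch's y. Fingers have free space on both sides
- lever_hinge (a point): centre of the lever's hinge, in the lever's swing plane (switch's x = -30, y = 220 mm), 100 mm above the table; fixed; axes as the switch's. The hinge axis is the switch's y
- button (a joint): release button travel, m: 0 = out, 0.009 = fully pressed. A spring holds it out (2.5 N at first, 8 N fully pressed). It must be in by more than 0.0065 all the while the lever passes from 0.21 to 0.84, and springs out when let go
- button_face (a point): middle of the grey button's outer face, on the side of the grip facing the switch's own -y, level with lever_grip; 32 mm along the lever, 18 mm high, standing 10 mm out of the grip. Pressed along the switch's +y, easiest by squeezing the grip between the fingers along the switch's y (34 mm over grip and button, 25 when pressed)
Mind the look-alikes: they are no part of the job. Several things have the shape of the spacer; the one meant has the colours described above.

How it is judged (in metres and radians):
On the way, in this order (a step that is already met when the one before it is completed fails the run):
1. the ring lies on the open table in front of the guard, the lever still up (y of spacer in the frame of switch below -0.028 m and height (world z) of spacer below 0.01 m and value of joint lever below 0.3 rad), for 0.2 s.
2. the rod is laid on the table outside the cage, out of the hand, the lever still up (y of rod_tip in the frame of switch below -0.015 m and height (world z) of rod below 0.02 m and contact force between the fingers and rod below 0.1 N and linear speed of rod below 0.03 m/s and value of joint lever below 0.3 rad), for 0.2 s.
3. the lever is swung fully down with the button pressed (value of joint lever above 0.84 rad), for 0.1 s.
At the end, for the whole second after the job is handed in: Lever angle above 0.83 rad and the button out again (under 2 mm in), so that the latch holds the lever down; the ring flat on the table wholly in front of the guard (its centre at least 28 mm out); the rod lying on the table, its hook at least 15 mm out in front of the guard; all at rest (value of joint lever above 0.83 rad and value of joint button below 0.002 m and y of spacer in the frame of switch below -0.028 m and height (world z) of spacer below 0.01 m and y of rod_tip in the frame of switch below -0.015 m and height (world z) of rod below 0.02 m and linear speed of each of rod, spacer below 0.03 m/s and velocity of joint lever below 0.05 rad/s); the robot touches nothing.
It fails at once if the gripper touches the ring (contact force between the fingers and spacer above 1 N).
It also fails if it takes over 59 s, if anything falls off the work surface, if the arm or the gripper's body presses on something with over 40 N, if the wrist force passes 120 N, or if a joint passes its speed limit or range.

## Working session

There is one attempt and no reset: what is moved stays moved. The work goes in short steps, Python scripts to look and compute and a shell command to move; the robot and the scene stay as the last step left them, time stands still between calls to the robot, and variables do not carry over. Pictures are saved under pics/ and viewed, and the job is handed in when it is done.

```bash
ls; mkdir -p pics; python3 - <<'E'
from bench import *
import cv2
print(get_obs())
for c in ["side","top"]:
    im=get_image(c); cv2.imwrite(f"pics/{c}0.png",im[:,:,::-1]); print(c,get_calibration(c))
E
```

```text
pics
{'time': 0.0, 'qpos': array([-1.14657919,  0.33285987, -0.06470047,  1.4609574 ,  0.02164122,
        1.34988731, -0.08848746]), 'qd': array([-7.03933801e-04,  7.76937256e-05,  5.15448419e-04,  3.93052724e-04,
       -8.21941434e-04, -6.42601845e-04,  1.76318261e-03]), 'effort': array([-3.87831396e-04, -6.25460243e+01,  4.87553969e-02, -3.91580164e+01,
        1.61679491e-02,  1.03351712e-02, -1.35237536e-05]), 'tcp_pos': array([269.90253725, 563.26156695, 206.41578507]), 'tcp_rot': array([-6.95921870e-01, -3.06332793e+00,  2.19858852e-03]), 'force': array([-0.15181974, -0.54667288,  0.09485292]), 'torque': array([-0.00551419, -0.05019799,  0.06437608]), 'grip_width': 0.9999944493764023}
side {'mtx': array([[421.56462849,   0.        , 250.24392717],
       [  0.        , 421.56462849, 189.34630083],
       [  0.        ,   0.        ,   1.        ]]), 'D': array([0.03349876, 0.        , 0.        , 0.        , 0.        ]), 'rvec': array([ 2.09216859, -0.09263489,  0.06523189]), 'tvec': array([-525.75594758,  180.46803232, 1019.95310788])}
top {'mtx': array([[360.09857126,   0.        , 250.77727933],
       [  0.        , 360.09857126, 189.43555659],
       [  0.        ,   0.        ,   1.        ]]), 'D': array([0.02879978, 0.        , 0.        , 0.        , 0.        ]), 'rvec': array([ 2.19285216, -2.16734604,  0.06802344]), 'tvec': array([ 19.83083518, 543.41593321, 929.43023266])}
```

View pics/side0.png

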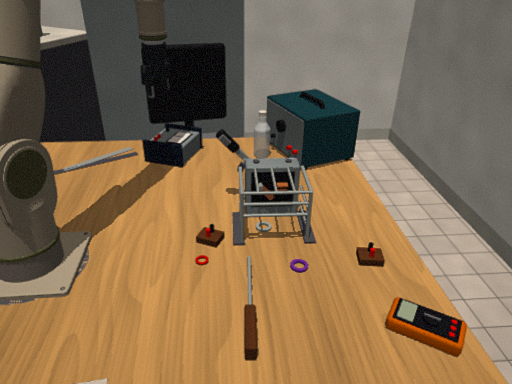

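View pics/top0.png

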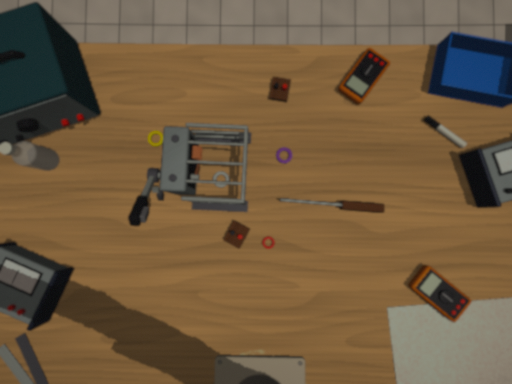

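```bash
cat > h.py <<'E'
from bench import *
import cv2, numpy as np
C={c:get_calibration(c) for c in ["side","top"]}
def ray(c,uv):
    k=C[c];p=cv2.undistortPoints(np.array([[uv]],float),k["mtx"],k["D"])[0,0]
    R=cv2.Rodrigues(k["rvec"])[0]; o=-R.T@k["tvec"]; d=R.T@np.array([*p,1]); return o,d
def onz(c,uv,z):
    o,d=ray(c,uv); return o+d*(z-o[2])/d[2]
def tri(uvs,uvt):
    o1,d1=ray("side",uvs);o2,d2=ray("top",uvt)
    A=np.stack([d1,-d2],1);s=np.linalg.lstsq(A,o2-o1,rcond=None)[0]
    a,b=o1+s[0]*d1,o2+s[1]*d2; return (a+b)/2,np.linalg.norm(a-b)
def proj(c,P):
    k=C[c]; return cv2.projectPoints(np.atleast_2d(np.array(P,float)),k["rvec"],k["tvec"],k["mtx"],k["D"])[0][:,0]
def crop(c,name,x0,y0,x1,y1,s):
    im=get_image(c)[y0:y1,x0:x1,::-1]; cv2.imwrite(f"pics/{name}.png",cv2.resize(im,None,fx=s,fy=s,interpolation=cv2.INTER_CUBIC))
E
python3 - <<'E'
from h import *
crop("top","t1",120,110,400,260,2.8)
crop("side","s1",190,110,330,370,2.3)
for c in ["side","top"]:
    for t in ["switch","gap","spacer","rod","rod_tip","lever_grip","lever_hinge","button_face"]:
        r=look_for(c,t); print(c,t,[(np.round(d["xy"],1).tolist(),round(d["confidence"],2)) for d in r[:5]])
E
```

```text
side switch [([269.1, 194.6], 0.96)]
side gap [([267.2, 193.6], 0.83)]
side spacer [([264.0, 224.5], 0.57), ([300.3, 267.3], 0.48), ([201.5, 262.3], 0.38)]
side rod [([252.2, 322.4], 0.71)]
side rod_tip [([249.7, 324.4], 0.94)]
side lever_grip [([232.1, 145.6], 0.69)]
side lever_hinge [([268.9, 190.7], 0.91), ([249.7, 323.7], 0.62)]
side button_face []
top switch [([192.7, 169.6], 0.66), ([147.2, 211.4], 0.55)]
top gap []
top spacer [([262.7, 243.5], 0.56)]
top rod [([355.1, 203.7], 0.87)]
top rod_tip [([351.8, 205.5], 0.74)]
top lever_grip [([146.5, 197.9], 0.78)]
top lever_hinge [([188.6, 168.0], 0.77)]
top button_face [([146.2, 211.8], 0.59)]
```

```bash
ls pics
```

```text
s1.png
side0.png
t1.png
top0.png
```

View pics/t1.png

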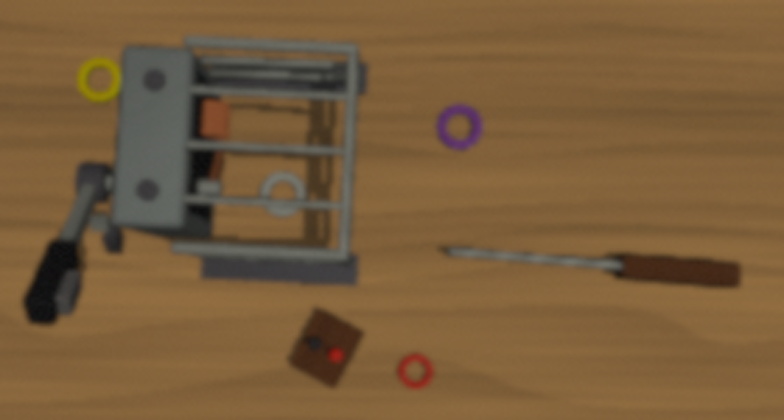

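View pics/s1.png

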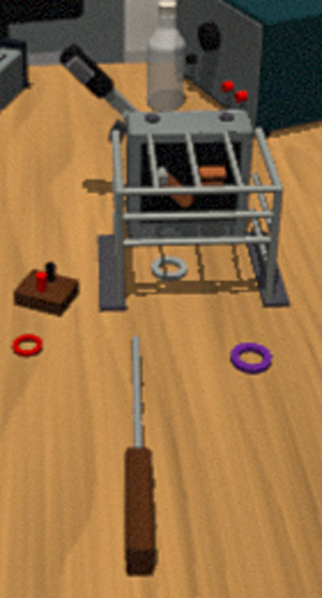

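```bash
cat > fit.py <<'E'
from h import *
from scipy.optimize import least_squares
T=lambda u,v:(u/2.8+120,v/2.8+110)
S=lambda u,v:(u/2.3+190,v/2.3+110)
# (cam,pix,model pt)
obs=[("top",T(125,46),(80,190,155)),("top",T(113,222),(-70,190,155)),("top",T(191,50),(80,130,155)),("top",T(185,228),(-70,130,155)),
("top",T(357,42),(85,0,155)),("top",T(347,261),(-85,0,155)),
("side",S(116,133),(-80,5,155)),("side",S(280,188),(80,5,155)) ,
("side",S(124,308),(-80,0,0)),("side",S(267,300),(80,0,0))]
obs=[o for o in obs if o[2]!=(80,5,155) and o[2]!=(-80,5,155)]
def W(p,P):
    x,y,a=p;c,s=np.cos(a),np.sin(a);P=np.atleast_2d(np.array(P,float))
    return np.stack([x+c*P[:,0]-s*P[:,1],y+s*P[:,0]+c*P[:,1],P[:,2]],1)
def f(p): return np.concatenate([proj(c,W(p,P))[0]-uv for c,uv,P in obs])
if __name__=="__main__":
    r=least_squares(f,[560,80,0.0],x_scale=[100,100,1],loss="soft_l1")
    print(r.x,np.round(f(r.x).reshape(-1,2),1).tolist())
    np.save("sw.npy",r.x)
    p=r.x
    print("ring top",onz("top",T(282,194),4),"side",onz("side",S(169,268),4))
    print("rod tip",tri(S(136,338),T(444,250)),"handle ends top",onz("top",T(740,274),36),onz("top",T(615,266),36), "tip0",onz("top",T(447,250),30))
    # overlay
    segs=[]
    for z in (0,80,155):
        q=[(-85,0,z),(85,0,z),(85,130,z),(-85,130,z)]; segs+=[(q[i],q[(i+1)%4]) for i in range(4)]
    q=[(-70,130,155),(80,130,155),(80,190,155),(-70,190,155)]; segs+=[(q[i],q[(i+1)%4]) for i in range(4)]
    segs+=[((s*80,5,0),(s*80,5,155)) for s in(-1,1)]
    for th in (0,.09,.18):
        e=np.radians(55)-th; segs.append(((-30,220,100),(-30-165*np.cos(e),220,100+165*np.sin(e))))
    for c,(x0,y0,x1,y1),s in (("top",(120,110,400,260),2.8),("side",(190,110,330,260),4)):
        im=cv2.resize(np.ascontiguousarray(get_image(c)[y0:y1,x0:x1,::-1]),None,fx=s,fy=s,interpolation=cv2.INTER_CUBIC)
        for a,b in segs:
            uv=(proj(c,W(p,[a,b]))-[x0,y0])*s
            cv2.line(im,*[tuple(int(round(v)) for v in u) for u in uv],(0,255,0),1)
        cv2.imwrite(f"pics/ov_{c}.png",im)
E
python3 fit.py
```

```text
[ 5.94345353e+02  3.78612643e+01 -1.99114691e-02] [[-1.1, -1.1], [-0.1, 1.4], [1.5, -1.7], [0.8, 0.1], [-0.9, 0.7], [0.2, -3.2], [-0.3, -0.5], [-1.7, 0.7]]
ring top [570.69079754 107.42662192   4.        ] side [574.37753867 105.23564836   4.        ]
rod tip (array([519.29456775, -46.92911532,  24.56090595]), np.float64(2.9870445845297304)) handle ends top [ 498.54769017 -316.55452516   36.        ] [ 504.44010878 -202.99070832   36.        ] tip0 [517.58713682 -49.25446417  30.        ]
```

View pics/ov_top.png

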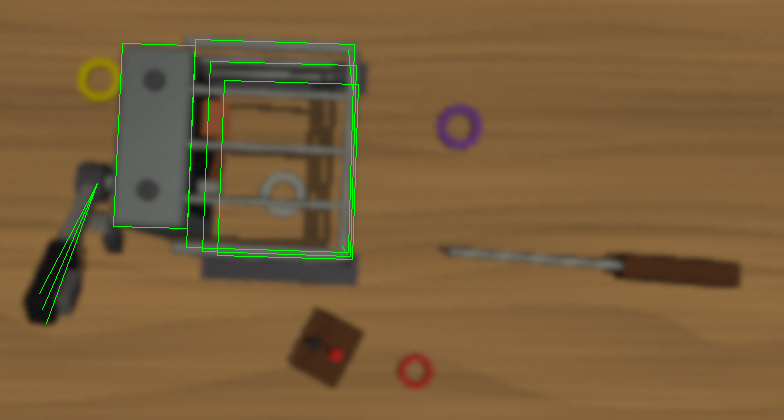

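View pics/ov_side.png

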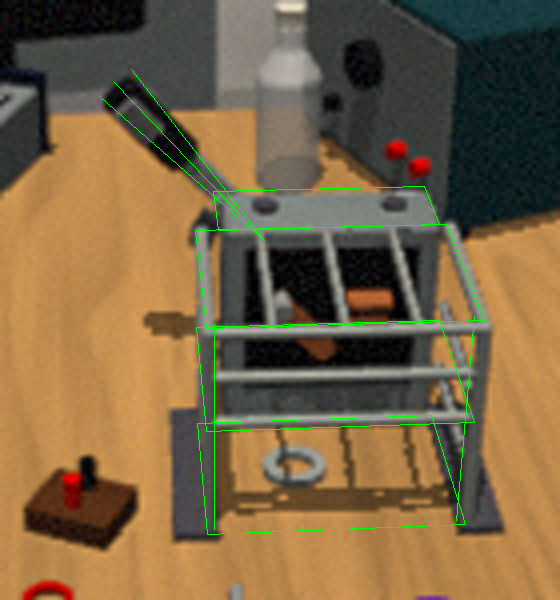

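```bash
python3 - <<'E'
from h import *
ims=np.mean([get_image("top") for _ in range(3)],0).astype(np.uint8)
def up(im,x0,y0,x1,y1,s,n):
    o=cv2.resize(im[y0:y1,x0:x1,::-1],None,fx=s,fy=s,interpolation=cv2.INTER_CUBIC)
    o=np.clip(o.astype(float)*1.6,0,255).astype(np.uint8)
    for i in range(x0,x1,10): cv2.putText(o,str(i),((i-x0)*s,10),0,.35,(255,255,255)); cv2.line(o,((i-x0)*s,12),((i-x0)*s,17),(255,255,255))
    for i in range(y0,y1,10): cv2.putText(o,str(i),(0,(i-y0)*s+4),0,.35,(255,255,255)); cv2.line(o,(24,(i-y0)*s),(28,(i-y0)*s),(255,255,255))
    cv2.imwrite(f"pics/{n}.png",o)
up(ims,120,115,255,225,5,"tz")
im=np.mean([get_image("side") for _ in range(3)],0).astype(np.uint8)
up(im,205,120,320,250,4,"sz")
E
```

```text
(no output)
```

View pics/tz.png

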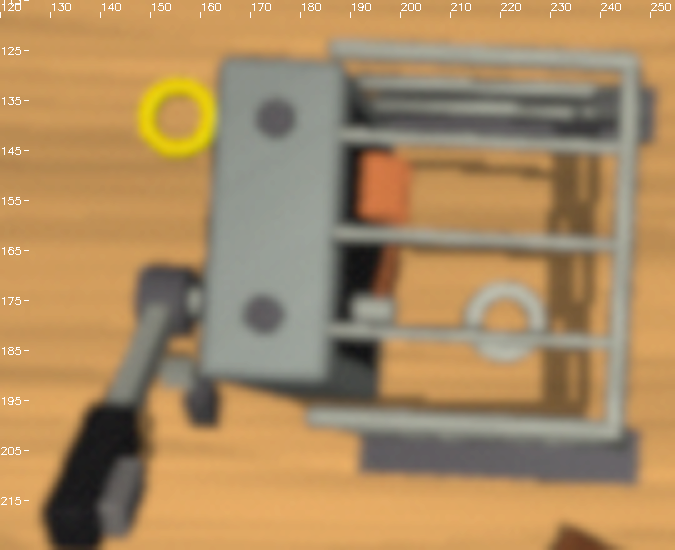

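View pics/sz.png

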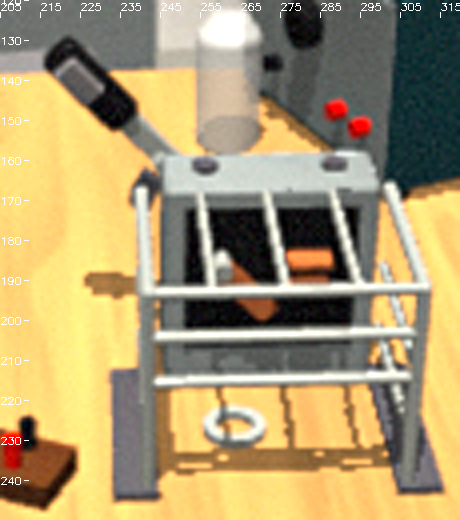

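```bash
cat > fit2.py <<'E'
from h import *
from fit import W
from scipy.optimize import least_squares
T=lambda u,v:(u/5+120,v/5+115)
S=lambda u,v:(u/4+205,v/4+120)
obs=[("top",T(222,57),(80,190,155)),("top",T(200,372),(-70,190,155)),("top",T(345,66),(80,130,155)),("top",T(327,378),(-70,130,155)),
("top",T(629,60),(80,5,152)),("top",T(612,434),(-80,5,152)),
("side",S(145,290),(-80,5,152)),("side",S(425,287),(80,5,152)),
("side",S(147,492),(-80,0,0)),("side",S(412,487),(80,0,0)),
("side",S(162,190),(-70,130,155)),("side",S(377,190),(80,130,155)),("side",S(162,155),(-70,190,155)),("side",S(375,153),(80,190,155))]
def run(sel,off=False):
    O=[o for o in obs if o[0] in sel]
    f=lambda p: np.concatenate([proj(c,W(p,P))[0]-uv for c,uv,P in O])
    r=least_squares(f,[594,38,-.02],x_scale=[100,100,1],loss="soft_l1")
    print(sel,r.x); print(np.round(f(r.x).reshape(-1,2),1).tolist()); return r.x
if __name__=="__main__":
    run(["top"]);run(["side"]);p=run(["top","side"]);np.save("sw.npy",p)
    for n,q in (("ringtop",onz("top",T(505,320),4)),("ringside",onz("side",S(234,427),4))):
        d=q[:2]-p[:2];c,s=np.cos(p[2]),np.sin(p[2]);print(n,q,"local",c*d[0]+s*d[1],-s*d[0]+c*d[1])
    # lever grip: top black end etc.
    print("btn",tri(S(80,75),T(122,497)))
    for th in (0,.06,.12,.18):
        e=np.radians(55)-th; l=np.array([[-30-r*np.cos(e),220+dy,100+r*np.sin(e)] for r,dy in((0,0),(140,0),(140,-22),(165,0))])
        print(th,np.round(proj("top",W(p,l))).tolist(),np.round(proj("side",W(p,l))).tolist())
E
python3 fit2.py
```

```text
['top'] [ 5.91310248e+02  3.76419899e+01 -3.61951043e-02]
[[-0.2, -1.1], [-0.1, 1.3], [1.4, -1.6], [1.1, 1.3], [-0.8, 2.4], [-0.9, -2.7]]
['side'] [ 5.91943702e+02  3.34860248e+01 -6.14032446e-02]
[[1.4, -0.3], [-3.0, -0.1], [1.0, 0.7], [-4.0, 1.2], [0.1, 0.2], [2.0, -0.2], [-0.3, -0.7], [-0.4, -0.6]]
['top', 'side'] [ 5.92512998e+02  3.67072006e+01 -4.29323762e-02]
[[0.5, -2.1], [0.2, 0.2], [2.1, -2.5], [1.3, 0.4], [-0.1, 1.9], [-0.7, -3.3], [1.5, -0.6], [-3.2, -1.1], [1.1, 0.3], [-4.1, 0.1], [-0.6, -0.1], [1.0, -1.0], [-1.5, -1.0], [-1.7, -1.3]]
ringtop [571.47038063 106.67263051   4.        ] local -24.026087030126973 68.99782798024775
ringside [574.30609828 104.15105037   4.        ] local -21.084758195197935 66.60027805317955
btn (array([476.7861718 , 247.50051992, 206.53740284]), np.float64(4.6611073576071576))
0 [[155.0, 174.0], [137.0, 206.0], [147.0, 207.0], [133.0, 213.0]] [[257.0, 170.0], [229.0, 134.0], [229.0, 137.0], [224.0, 127.0]]
0.06 [[155.0, 174.0], [137.0, 209.0], [148.0, 210.0], [134.0, 217.0]] [[257.0, 170.0], [227.0, 136.0], [227.0, 139.0], [221.0, 129.0]]
0.12 [[155.0, 174.0], [138.0, 212.0], [148.0, 213.0], [135.0, 220.0]] [[257.0, 170.0], [225.0, 137.0], [225.0, 141.0], [218.0, 131.0]]
0.18 [[155.0, 174.0], [139.0, 215.0], [149.0, 216.0], [135.0, 224.0]] [[257.0, 170.0], [223.0, 139.0], [222.0, 143.0], [216.0, 134.0]]
```

```bash
sed -i 's/(80,5,152)/(85,0,152)/g;s/(-80,5,152)/(-85,0,152)/g;s/(-80,0,0)/(-85,-5,0)/;s/(80,0,0)/(85,-5,0)/' fit2.py; python3 fit2.py
```

```text
['top'] [ 5.91303236e+02  3.96724251e+01 -3.60997183e-02]
[[-1.1, -1.1], [-1.0, 1.3], [0.5, -1.6], [0.2, 1.3], [0.6, 0.4], [0.3, -0.4]]
['side'] [ 5.94377148e+02  3.69089754e+01 -5.04899680e-02]
[[0.3, 0.2], [-0.1, -0.0], [-0.0, 1.2], [-1.2, 1.3], [0.4, -0.2], [2.1, -0.9], [-0.3, -1.2], [-0.5, -1.3]]
['top', 'side'] [ 5.93442185e+02  3.90073404e+01 -3.93045262e-02]
[[-0.6, -2.2], [-0.7, 0.1], [0.9, -2.7], [0.4, 0.2], [1.0, -0.5], [0.5, -1.4], [-0.1, 0.0], [-0.7, -0.6], [-0.4, 1.0], [-1.7, 0.6], [-0.5, -0.5], [1.0, -1.4], [-1.4, -1.4], [-1.8, -1.7]]
ringtop [571.47038063 106.67263051   4.        ] local -24.613702425494836 66.74966157377986
ringside [574.30609828 104.15105037   4.        ] local -21.681090878731563 64.34145674782332
btn (array([476.7861718 , 247.50051992, 206.53740284]), np.float64(4.6611073576071576))
0 [[154.0, 174.0], [136.0, 206.0], [147.0, 206.0], [132.0, 213.0]] [[257.0, 170.0], [229.0, 134.0], [229.0, 137.0], [224.0, 127.0]]
0.06 [[154.0, 174.0], [137.0, 209.0], [147.0, 210.0], [133.0, 217.0]] [[257.0, 170.0], [227.0, 135.0], [227.0, 138.0], [221.0, 129.0]]
0.12 [[154.0, 174.0], [137.0, 212.0], [148.0, 213.0], [134.0, 220.0]] [[257.0, 170.0], [225.0, 137.0], [225.0, 140.0], [218.0, 131.0]]
0.18 [[154.0, 174.0], [138.0, 215.0], [148.0, 216.0], [134.0, 224.0]] [[257.0, 170.0], [223.0, 139.0], [223.0, 142.0], [216.0, 133.0]]
```

```bash
cat > plan.py <<'E'
import sys,json,math
from bench import *
import numpy as np
from scipy.spatial.transform import Rotation as Ro, Slerp
# usage: plan.py x y z jawheading_deg grip [tilt_deg] [maxrows] [stepmm]
def Rt(jaw,tilt=0):
    # tool z down, tool y along heading jaw; tilt: rotate about the tool y (tool x component)
    a=math.radians(jaw); y=np.array([math.cos(a),math.sin(a),0]); z=np.array([0,0,-1.]); x=np.cross(y,z)
    return Ro.from_matrix(np.stack([x,y,z],1))*Ro.from_euler("y",tilt,degrees=True)
if __name__=="__main__":
    a=[float(v) for v in sys.argv[1:]]
    o=get_obs(); p0=o["tcp_pos"]; R0=Ro.from_rotvec(o["tcp_rot"])
    P=np.array(a[:3]); R1=Rt(a[3],a[5] if len(a)>5 else 0); g=a[4]
    step=a[7] if len(a)>7 else 19
    # equivalent half-turn NOT applied automatically
    d=np.linalg.norm(P-p0); ang=math.degrees((R0.inv()*R1).magnitude())
    n=max(1,math.ceil(d/step),math.ceil(ang/5.5)); n=max(n,1)
    sl=Slerp([0,1],Ro.concatenate([R0,R1])); rows=[]
    for i in range(n):
        Ra,Rb=sl(i/n),sl((i+1)/n); t=Ra.inv().apply((P-p0)/n)/20; r=np.degrees((Ra.inv()*Rb).as_rotvec())/6
        rows.append([[round(v,2)+0 for v in r],[round(v,2)+0 for v in t],g])
    print("t",round(o["time"],2),"pos",p0.round(1),"jaw",round(math.degrees(math.atan2(*R0.as_matrix()[[1,0],1])),1),"zax",R0.as_matrix()[:,2].round(3),"F",o["force"].round(1),"gw",round(o["grip_width"],3),"d",round(d,1),"ang",round(ang,1),"n",n)
    m=int(a[6]) if len(a)>6 else 5
    while len(rows)%5: rows.append([[0,0,0],[0,0,0],g])
    for k in range(0,min(len(rows),m),5): print(json.dumps(rows[k:k+5]).replace(" ",""))
E
python3 plan.py 370 230 280 30 1 0 40
python3 - <<'E'
from h import *
S=lambda u,v:(u/2.3+190,v/2.3+110)
print(onz("side",S(139,450),36),onz("side",S(141,549),36),onz("side",S(136,338),30))
E
```

```text
t 1.4 pos [270.  563.7 207.2] jaw 64.4 zax [-0.  0. -1.] F [ 0.1  0.2 -0.3] gw 1.0 d 355.8 ang 34.4 n 19
[[[0.0,0.0,0.3],[-0.62,-0.68,-0.19],1.0],[[0.0,0.0,0.3],[-0.64,-0.66,-0.19],1.0],[[0.0,0.0,0.3],[-0.66,-0.64,-0.19],1.0],[[0.0,0.0,0.3],[-0.68,-0.62,-0.19],1.0],[[0.0,0.0,0.3],[-0.7,-0.6,-0.19],1.0]]
[[[0.0,0.0,0.3],[-0.72,-0.57,-0.19],1.0],[[0.0,0.0,0.3],[-0.73,-0.55,-0.19],1.0],[[0.0,0.0,0.3],[-0.75,-0.53,-0.19],1.0],[[0.0,0.0,0.3],[-0.77,-0.5,-0.19],1.0],[[0.0,0.0,0.3],[-0.78,-0.48,-0.19],1.0]]
[[[0.0,0.0,0.3],[-0.8,-0.45,-0.19],1.0],[[0.0,0.0,0.3],[-0.81,-0.43,-0.19],1.0],[[0.0,0.0,0.3],[-0.82,-0.4,-0.19],1.0],[[0.0,0.0,0.3],[-0.84,-0.38,-0.19],1.0],[[0.0,0.0,0.3],[-0.85,-0.35,-0.19],1.0]]
[[[0.0,0.0,0.3],[-0.86,-0.32,-0.19],1.0],[[0.0,0.0,0.3],[-0.87,-0.29,-0.19],1.0],[[0.0,0.0,0.3],[-0.88,-0.27,-0.19],1.0],[[0.0,0.0,0.3],[-0.88,-0.24,-0.19],1.0],[[0,0,0],[0,0,0],1.0]]
[ 508.0004157  -215.34786663   36.        ] [ 499.72466121 -320.22491869   36.        ] [520.14484497 -53.59550083  30.        ]
```

```bash
python3 -m jog '[[[0,0,0.3],[-0.62,-0.68,-0.3],1],[[0,0,0.3],[-0.64,-0.66,-0.3],1],[[0,0,0.3],[-0.66,-0.64,-0.3],1],[[0,0,0.3],[-0.68,-0.62,-0.3],1],[[0,0,0.3],[-0.7,-0.6,-0.3],1]]'
python3 -m jog '[[[0,0,0.3],[-0.72,-0.57,-0.25],1],[[0,0,0.3],[-0.73,-0.55,-0.25],1],[[0,0,0.3],[-0.75,-0.53,-0.25],1],[[0,0,0.3],[-0.77,-0.5,-0.25],1],[[0,0,0.3],[-0.78,-0.48,-0.25],1]]'
python3 plan.py 370 230 280 30 1 0 40
```

```text
time: 1.82
tcp_pos: [293.8, 474.9, 235.5]
tcp_rot: [-0.932, -2.998, 0.005]
force: [0.4, 0.4, 0.2]
grip_width: 1.001
time: 2.23
tcp_pos: [321.1, 382.6, 262.4]
tcp_rot: [-1.176, -2.911, 0.003]
force: [-0.3, -0.2, -0.3]
grip_width: 1.004
t 2.23 pos [321.1 382.6 262.4] jaw 46.0 zax [-0.003 -0.001 -1.   ] F [-0.3 -0.2 -0.3] gw 1.004 d 161.2 ang 16.0 n 9
[[[0.0,0.0,0.3],[-0.78,-0.42,-0.1],1.0],[[0.0,0.0,0.3],[-0.8,-0.4,-0.1],1.0],[[0.0,0.0,0.3],[-0.81,-0.37,-0.1],1.0],[[0.0,0.0,0.3],[-0.82,-0.35,-0.1],1.0],[[0.0,0.0,0.3],[-0.83,-0.32,-0.1],1.0]]
[[[0.0,0.0,0.3],[-0.84,-0.29,-0.1],1.0],[[0.0,0.0,0.3],[-0.85,-0.27,-0.1],1.0],[[0.0,0.0,0.3],[-0.86,-0.24,-0.1],1.0],[[0.0,0.0,0.3],[-0.86,-0.22,-0.1],1.0],[[0,0,0],[0,0,0],1.0]]
```

Tracking is good.

```bash
python3 -m jog '[[[0,0,0.3],[-0.78,-0.42,-0.1],1],[[0,0,0.3],[-0.8,-0.4,-0.1],1],[[0,0,0.3],[-0.81,-0.37,-0.1],1],[[0,0,0.3],[-0.82,-0.35,-0.1],1],[[0,0,0.3],[-0.83,-0.32,-0.1],1]]'
python3 -m jog '[[[0,0,0.3],[-0.84,-0.29,-0.1],1],[[0,0,0.3],[-0.85,-0.27,-0.1],1],[[0,0,0.3],[-0.86,-0.24,-0.1],1],[[0,0,0.3],[-0.86,-0.22,-0.1],1],[[0,0,0.3],[-0.86,-0.22,0],1]]'
python3 plan.py 506 -221 120 -4 1 0 40
```

```text
time: 2.65
tcp_pos: [349.6, 291.0, 273.6]
tcp_rot: [-1.418, -2.801, 0.001]
force: [-0.1, 0.2, -0.6]
grip_width: 1.001
time: 3.07
tcp_pos: [376.8, 195.9, 282.5]
tcp_rot: [-1.657, -2.666, 0.001]
force: [0.5, -0.2, 0.3]
grip_width: 1.001
t 3.07 pos [376.8 195.9 282.5] jaw 26.3 zax [-0.002  0.001 -1.   ] F [ 0.5 -0.2  0.3] gw 1.001 d 465.7 ang 30.3 n 25
[[[0.0,0.0,0.2],[-0.86,-0.14,0.32],1.0],[[0.0,0.0,0.2],[-0.87,-0.12,0.32],1.0],[[0.0,0.0,0.2],[-0.87,-0.1,0.32],1.0],[[0.0,0.0,0.2],[-0.87,-0.08,0.32],1.0],[[0.0,0.0,0.2],[-0.87,-0.06,0.32],1.0]]
[[[0.0,0.0,0.2],[-0.87,-0.05,0.32],1.0],[[0.0,0.0,0.2],[-0.87,-0.03,0.32],1.0],[[0.0,0.0,0.2],[-0.87,-0.01,0.32],1.0],[[0.0,0.0,0.2],[-0.87,0.01,0.32],1.0],[[0.0,0.0,0.2],[-0.87,0.03,0.32],1.0]]
[[[0.0,0.0,0.2],[-0.87,0.05,0.32],1.0],[[0.0,0.0,0.2],[-0.87,0.07,0.32],1.0],[[0.0,0.0,0.2],[-0.87,0.08,0.32],1.0],[[0.0,0.0,0.2],[-0.87,0.1,0.32],1.0],[[0.0,0.0,0.2],[-0.86,0.12,0.32],1.0]]
[[[0.0,0.0,0.2],[-0.86,0.14,0.32],1.0],[[0.0,0.0,0.2],[-0.86,0.16,0.32],1.0],[[0.0,0.0,0.2],[-0.86,0.17,0.32],1.0],[[0.0,0.0,0.2],[-0.85,0.19,0.32],1.0],[[0.0,0.0,0.2],[-0.85,0.21,0.32],1.0]]
[[[0.0,0.0,0.2],[-0.84,0.23,0.32],1.0],[[0.0,0.0,0.2],[-0.84,0.25,0.32],1.0],[[0.0,0.0,0.2],[-0.83,0.26,0.32],1.0],[[0.0,0.0,0.2],[-0.83,0.28,0.32],1.0],[[0.0,0.0,0.2],[-0.82,0.3,0.32],1.0]]
```

```bash
python3 -m jog '[[[0,0,0.2],[-0.86,-0.14,0.1],1],[[0,0,0.2],[-0.87,-0.12,0.1],1],[[0,0,0.2],[-0.87,-0.1,0.1],1],[[0,0,0.2],[-0.87,-0.08,0.2],1],[[0,0,0.2],[-0.87,-0.06,0.2],1]]'
python3 -m jog '[[[0,0,0.2],[-0.87,-0.05,0.3],1],[[0,0,0.2],[-0.87,-0.03,0.3],1],[[0,0,0.2],[-0.87,-0.01,0.3],1],[[0,0,0.2],[-0.87,0.01,0.3],1],[[0,0,0.2],[-0.87,0.03,0.3],1]]'
python3 -m jog '[[[0,0,0.2],[-0.87,0.05,0.4],1],[[0,0,0.2],[-0.87,0.07,0.4],1],[[0,0,0.2],[-0.87,0.08,0.4],1],[[0,0,0.2],[-0.87,0.1,0.4],1],[[0,0,0.2],[-0.86,0.12,0.4],1]]'
python3 -m jog '[[[0,0,0.2],[-0.86,0.14,0.4],1],[[0,0,0.2],[-0.86,0.16,0.4],1],[[0,0,0.2],[-0.86,0.17,0.4],1],[[0,0,0.2],[-0.85,0.19,0.4],1],[[0,0,0.2],[-0.85,0.21,0.4],1]]'
python3 plan.py 505 -222 100 -4 1 0 40
```

```text
time: 3.48
tcp_pos: [404.7, 102.8, 267.6]
tcp_rot: [-1.811, -2.565, -0.001]
force: [0.3, 0.5, -0.7]
grip_width: 0.997
time: 3.9
tcp_pos: [430.4, 9.6, 234.1]
tcp_rot: [-1.956, -2.455, 0.001]
force: [-0.4, 0.3, 0.2]
grip_width: 1.0
time: 4.32
tcp_pos: [454.1, -84.5, 190.3]
tcp_rot: [-2.095, -2.338, 0.003]
force: [-0.5, -0.7, -0.6]
grip_width: 0.999
time: 4.73
tcp_pos: [475.2, -179.2, 146.4]
tcp_rot: [-2.228, -2.215, 0.008]
force: [0.5, 0.4, -0.2]
grip_width: 0.999
t 4.73 pos [ 475.2 -179.2  146.4] jaw -0.3 zax [-0.004 -0.003 -1.   ] F [ 0.5  0.4 -0.2] gw 0.999 d 69.8 ang 3.7 n 4
[[[-0.01,0.01,0.15],[-0.53,0.38,0.58],1.0],[[-0.01,0.01,0.15],[-0.53,0.39,0.58],1.0],[[-0.01,0.01,0.15],[-0.52,0.39,0.58],1.0],[[-0.01,0.01,0.15],[-0.51,0.4,0.58],1.0],[[0,0,0],[0,0,0],1.0]]
```

```bash
python3 -m jog '[[[0,0,0.15],[-0.53,0.38,0.58],1],[[0,0,0.15],[-0.53,0.39,0.58],1],[[0,0,0.15],[-0.52,0.39,0.58],1],[[0,0,0.15],[-0.51,0.4,0.58],1],[[0,0,0],[0,0,0],1]]'
python3 - <<'E'
from h import *
for c in("top","side"):
    im=get_image(c)[:,:,::-1]
    im=im[130:280,230:430] if c=="top" else im[130:384,150:350]
    cv2.imwrite(f"pics/g_{c}.png",cv2.resize(im,None,fx=3 if c=="top" else 2.3,fy=3 if c=="top" else 2.3,interpolation=cv2.INTER_CUBIC))
E
python3 plan.py 505 -222 20 -4 1 0 40
```

```text
time: 5.15
tcp_pos: [501.9, -234.4, 94.7]
tcp_rot: [2.309, 2.128, -0.019]
force: [-0.8, -0.5, 0.8]
grip_width: 1.004
t 5.25 pos [ 502.  -232.9   96.5] jaw -4.6 zax [-0.007 -0.008 -1.   ] F [-0.4 -0.   0.4] gw 0.999 d 77.3 ang 0.8 n 5
[[[-0.01,0.02,-0.02],[0.12,0.03,0.76],1.0],[[-0.01,0.02,-0.02],[0.12,0.03,0.76],1.0],[[-0.01,0.02,-0.02],[0.11,0.02,0.76],1.0],[[-0.01,0.02,-0.02],[0.11,0.02,0.76],1.0],[[-0.01,0.02,-0.02],[0.11,0.02,0.76],1.0]]
```

View pics/g_side.png

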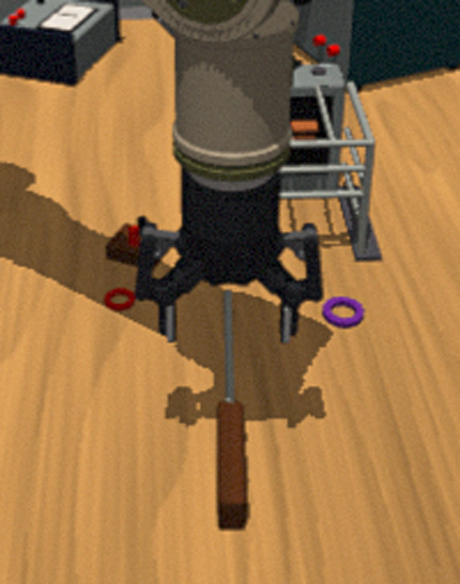

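View pics/g_top.png

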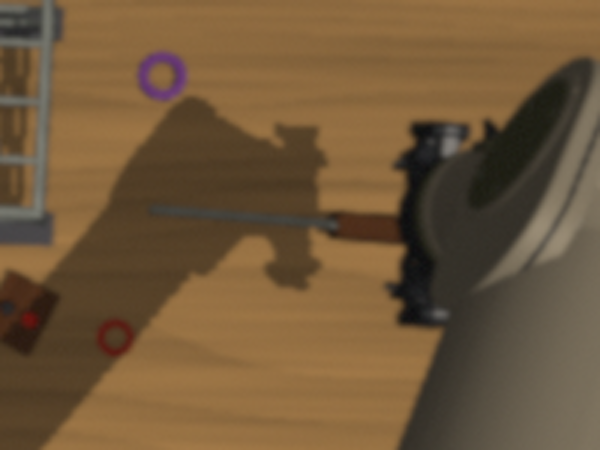

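```bash
python3 -m jog '[[[0,0.1,0],[0.12,0.04,0.88],1],[[0,0,0],[0.12,0.04,0.88],1],[[0,0,0],[0.11,0.04,0.88],1],[[0,0,0],[0.11,0.04,0.88],1],[[0,0,0],[0.11,0.04,0.8],1]]'
python3 plan.py 505 -222 9 -4 1 0 40
python3 - <<'E'
from h import *
print(onz("top",(120+459/2.8,110+127/2.8),4),onz("top",(120+415/2.8,110+371/2.8),4),onz("top",(120+325/2.8,110+347/2.8),15))
E
```

```text
time: 5.67
tcp_pos: [509.5, -221.3, 14.7]
tcp_rot: [2.303, 2.133, 0.008]
force: [0.2, -0.1, 0.1]
grip_width: 1.005
t 5.67 pos [ 509.5 -221.3   14.7] jaw -4.4 zax [ 0.006  0.002 -1.   ] F [ 0.2 -0.1  0.1] gw 1.005 d 7.3 ang 0.5 n 1
[[[0.05,-0.02,-0.07],[-0.05,-0.22,0.28],1.0],[[0,0,0],[0,0,0],1.0],[[0,0,0],[0,0,0],1.0],[[0,0,0],[0,0,0],1.0],[[0,0,0],[0,0,0],1.0]]
[637.33177691 -61.85798695   4.        ] [403.92407467 -21.52496243   4.        ] [425.95639802  63.42670608  15.        ]
```

```bash
python3 -m jog '[[[0,0,0],[-0.02,-0.2,0.35],1],[[0,0,0],[0,0,0],-0.4],[[0,0,0],[0,0,0],-1],[[0,0,0],[0,0,0],-1],[[0,0,0],[0,0,0],-1]]' 50
python3 -m jog '[[[0,0,0],[0,0,0],-1],[[0,0,0],[0,0,0],-1],[[0,0,0],[0,0,0],-1],[[0,0,0],[0,0,0],-1],[[0,0,0],[0,0,0],-1]]' 50
python3 -m jog '[[[0,0,0],[0,0,-0.3],-1],[[0,0,0],[0,0,-0.3],-1],[[0,0,0],[0,0,-0.3],-1],[[0,0,0],[0,0,-0.3],-1],[[0,0,0],[0,0,0],-1]]' 
python3 - <<'E'
from h import *
im=get_image("side")[130:384,150:350,::-1]
cv2.imwrite("pics/l_side.png",cv2.resize(im,None,fx=2.3,fy=2.3,interpolation=cv2.INTER_CUBIC))
E
python3 plan.py 505 -222 9 -4 -1 0 0
```

```text
time: 6.08
tcp_pos: [504.6, -219.2, 9.1]
tcp_rot: [2.299, 2.138, 0.01]
force: [0.1, -0.1, 0.3]
grip_width: 0.455
time: 6.5
tcp_pos: [505.9, -219.8, 11.4]
tcp_rot: [2.298, 2.136, 0.014]
force: [-0.2, 0.1, -1.4]
grip_width: 0.244
time: 6.92
tcp_pos: [505.3, -220.1, 37.8]
tcp_rot: [2.298, 2.136, 0.013]
force: [0.5, -0.7, -0.7]
grip_width: 0.247
t 6.97 pos [ 505.2 -220.    37.3] jaw -4.2 zax [ 0.008  0.003 -1.   ] F [ 0.1 -0.  -1.2] gw 0.241 d 28.4 ang 0.5 n 2
```

View pics/l_side.png

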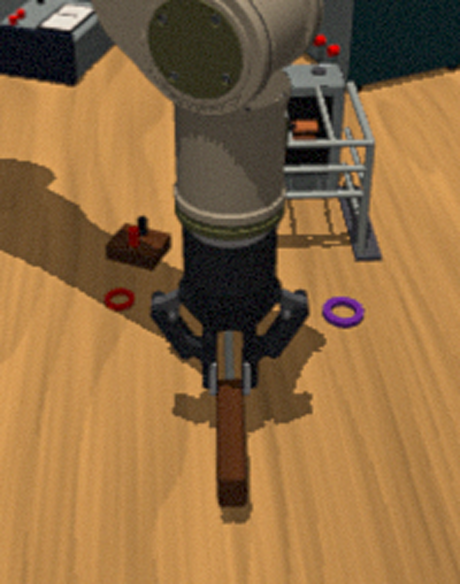

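```bash
python3 plan.py 559 -170 34 -4 -1 0 10 18
```

```text
t 6.97 pos [ 505.2 -220.    37.3] jaw -4.2 zax [ 0.008  0.003 -1.   ] F [ 0.1 -0.  -1.2] gw 0.241 d 73.5 ang 0.5 n 5
[[[0.02,-0.01,-0.01],[0.54,0.5,0.04],-1.0],[[0.02,-0.01,-0.01],[0.54,0.5,0.04],-1.0],[[0.02,-0.01,-0.01],[0.54,0.5,0.04],-1.0],[[0.02,-0.01,-0.01],[0.54,0.5,0.04],-1.0],[[0.02,-0.01,-0.01],[0.54,0.5,0.03],-1.0]]
```

```bash
python3 -m jog '[[[0,0,0],[0.54,0.5,0.04],-1],[[0,0,0],[0.54,0.5,0.04],-1],[[0,0,0],[0.54,0.5,0.04],-1],[[0,0,0],[0.54,0.5,0.04],-1],[[0,0,0],[0.54,0.5,0.04],-1]]'
python3 - <<'E'
from h import *
crop("top","a_top",190,110,350,230,5)
crop("side","a_side",205,160,325,300,4)
E
python3 plan.py 559.5 -66 34 -4 -1 0 10 18
```

```text
time: 7.38
tcp_pos: [562.0, -166.9, 33.5]
tcp_rot: [2.302, 2.133, 0.013]
force: [-0.1, 0.3, -1.2]
grip_width: 0.244
t 7.48 pos [ 563.4 -164.5   33.3] jaw -4.1 zax [ 0.009  0.004 -1.   ] F [ 0.2  0.3 -1.6] gw 0.247 d 98.6 ang 0.6 n 6
[[[0.01,-0.01,0.0],[0.82,-0.09,0.0],-1.0],[[0.01,-0.01,0.0],[0.82,-0.09,0.0],-1.0],[[0.01,-0.01,0.0],[0.82,-0.09,0.0],-1.0],[[0.01,-0.01,0.0],[0.82,-0.09,0.0],-1.0],[[0.01,-0.01,0.0],[0.82,-0.09,-0.01],-1.0]]
[[[0.01,-0.01,0.0],[0.82,-0.09,-0.01],-1.0],[[0,0,0],[0,0,0],-1.0],[[0,0,0],[0,0,0],-1.0],[[0,0,0],[0,0,0],-1.0],[[0,0,0],[0,0,0],-1.0]]
```

View pics/a_top.png

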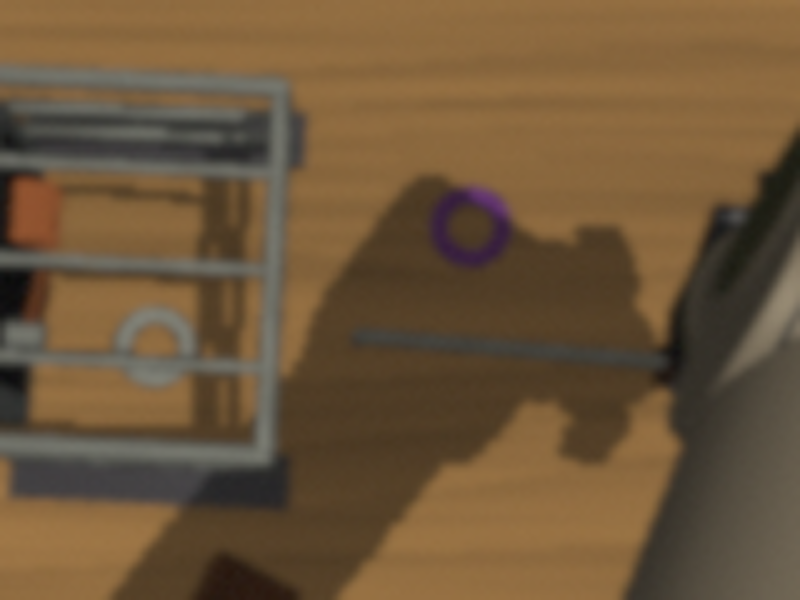

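View pics/a_side.png

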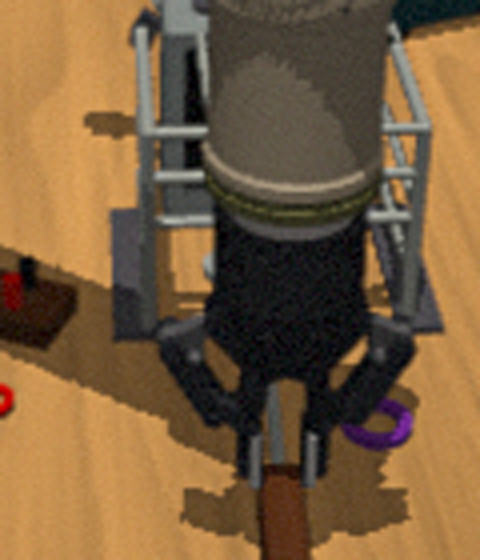

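```bash
python3 - <<'E'
from h import *
t=onz("top",(190+356/5,110+336/5),54); b=onz("top",(190+660/5,110+362/5),54); r=onz("top",(190+155/5,110+346/5),5)
print("rod end",t,"back",b,"heading slope",(t-b)[0]/(t-b)[1],"ring",r, r-t)
E
```

```text
rod end [ 5.72199423e+02 -3.12014316e-01  5.40000000e+01] back [ 560.61558171 -154.57024281   54.        ] heading slope 0.07509382777353497 ring [570.83097103 106.56950076   5.        ] [ -1.36845152 106.88151508 -49.        ]
```

```bash
python3 -m jog '[[[0,0,0],[0.8,-0.14,0],-1],[[0,0,0],[0.8,-0.14,0],-1],[[0,0,0],[0.8,-0.14,0],-1],[[0,0,0],[0.8,-0.14,0],-1],[[0,0,0],[0.8,-0.14,0],-1]]'
python3 -m jog '[[[0,0,0],[0.8,-0.1,0],-1],[[0,0,0],[0.4,0,0],-1],[[0,0,0],[0.1,0,0],-1],[[0,0,0],[0,0,0],-1],[[0,0,0],[0,0,0],-1]]'
python3 - <<'E'
from h import *
crop("top","b_top",170,130,290,220,6)
crop("side","b_side",205,160,325,300,4)
E
python3 plan.py 561 -56.5 34 -4 -1 0 10 18
```

```text
time: 7.9
tcp_pos: [556.7, -82.3, 32.0]
tcp_rot: [2.299, 2.133, 0.007]
force: [-0.3, 0.5, -1.3]
grip_width: 0.242
time: 8.32
tcp_pos: [557.6, -49.8, 31.0]
tcp_rot: [2.293, 2.142, 0.006]
force: [-0.2, -0.5, -1.4]
grip_width: 0.247
t 8.42 pos [557.5 -50.4  31.1] jaw -4.0 zax [ 0.005 -0.    -1.   ] F [ 0.4  0.2 -1.1] gw 0.244 d 7.6 ang 0.3 n 1
[[[0.05,0.0,0.0],[-0.29,0.2,-0.15],-1.0],[[0,0,0],[0,0,0],-1.0],[[0,0,0],[0,0,0],-1.0],[[0,0,0],[0,0,0],-1.0],[[0,0,0],[0,0,0],-1.0]]
```

View pics/b_top.png

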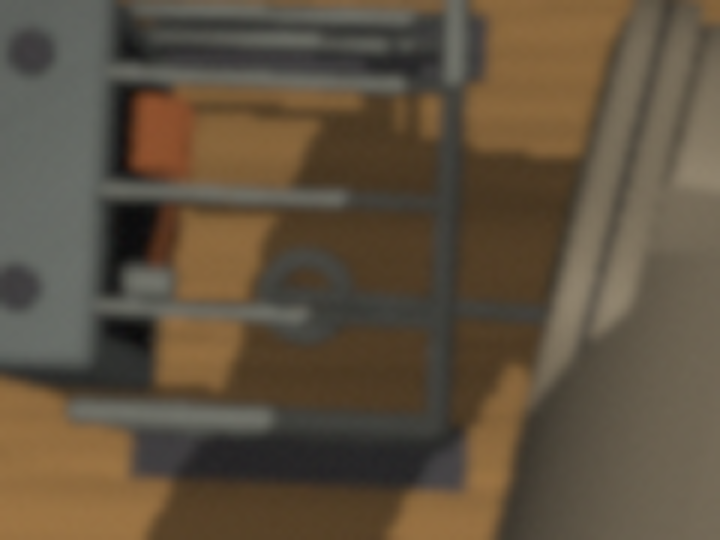

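View pics/b_side.png

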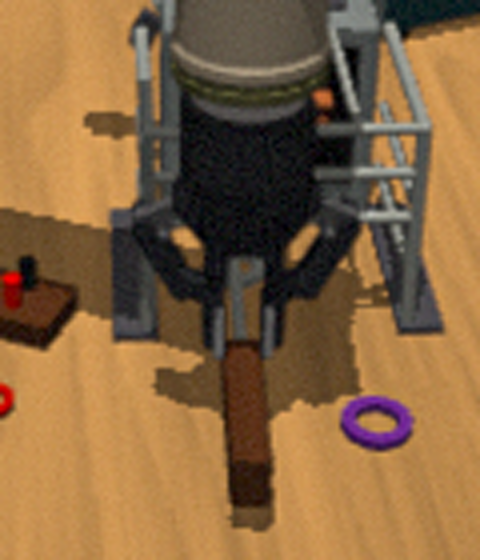

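```bash
python3 - <<'E'
from h import *
im=np.mean([get_image("top") for _ in range(4)],0)
o=np.clip(im[160:200,200:260,::-1]*2.6,0,255).astype(np.uint8)
o=cv2.resize(o,None,fx=12,fy=12,interpolation=cv2.INTER_LANCZOS4)
for i in range(200,260,5): cv2.putText(o,str(i),((i-200)*12,10),0,.35,(255,255,255));cv2.line(o,((i-200)*12,12),((i-200)*12,16),(255,255,255))
for i in range(160,200,5): cv2.putText(o,str(i),(0,(i-160)*12+4),0,.35,(255,255,255))
p=np.array([557.5,-50.4]);
# predicted hook points: mean offset & top-based offset
for off,col in (((13.5,165.5),(0,255,0)),((9,160.5),(0,0,255))):
    for z in (20,50):
        u=proj("top",[[p[0]+off[0],p[1]+off[1],z]])[0]; cv2.circle(o,tuple(int(v) for v in ((u-[200,160])*12+6)),4,col,1); print(off,z,u)
cv2.imwrite("pics/b2.png",o)
E
```

```text
(13.5, 165.5) 20 [217.25362676 178.53061259]
(13.5, 165.5) 50 [216.05716014 177.33274166]
(9, 160.5) 20 [219.11407196 180.24748759]
(9, 160.5) 50 [217.97768768 179.10498971]
```

View pics/b2.png

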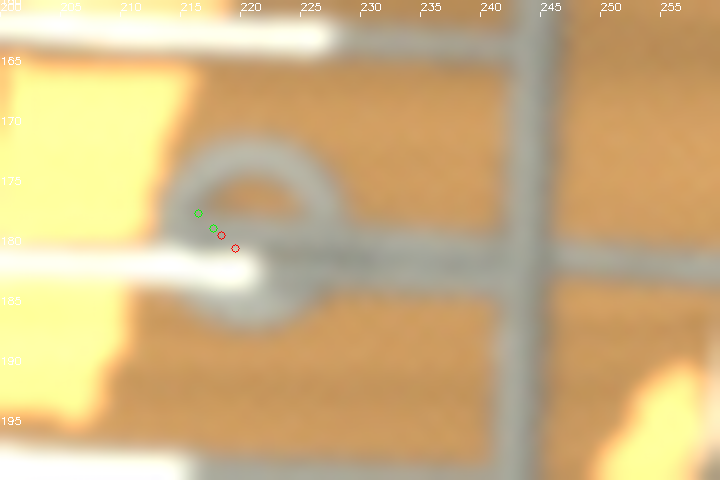

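```bash
python3 -m jog '[[[0,0,0],[-0.12,0.14,0.1],-1],[[0,0,0],[-0.12,0.1,0.1],-1],[[0,0,0],[0,0,0.1],-1],[[0,0,0],[0,0,0],-1],[[0,0,0],[0,0,0],-1]]'
python3 - <<'E'
from h import *
im=np.mean([get_image("top") for _ in range(3)],0)
o=np.clip(im[160:200,200:260,::-1]*2.6,0,255).astype(np.uint8)
o=cv2.resize(o,None,fx=12,fy=12,interpolation=cv2.INTER_LANCZOS4)
for i in range(200,260,5): cv2.putText(o,str(i),((i-200)*12,10),0,.35,(255,255,255));cv2.line(o,((i-200)*12,12),((i-200)*12,16),(255,255,255))
for i in range(160,200,5): cv2.putText(o,str(i),(0,(i-160)*12+4),0,.35,(255,255,255))
cv2.imwrite("pics/b3.png",o)
E
python3 plan.py 561 -55.5 34 -4 -1 0 0 18
```

```text
time: 9.03
tcp_pos: [562.3, -57.2, 24.4]
tcp_rot: [2.296, 2.138, 0.006]
force: [-0.0, 0.2, -2.2]
grip_width: 0.244
t 9.18 pos [562.3 -56.9  24.6] jaw -4.1 zax [ 0.005 -0.    -1.   ] F [-0.1  0.3 -1. ] gw 0.249 d 9.6 ang 0.3 n 1
```

View pics/b3.png

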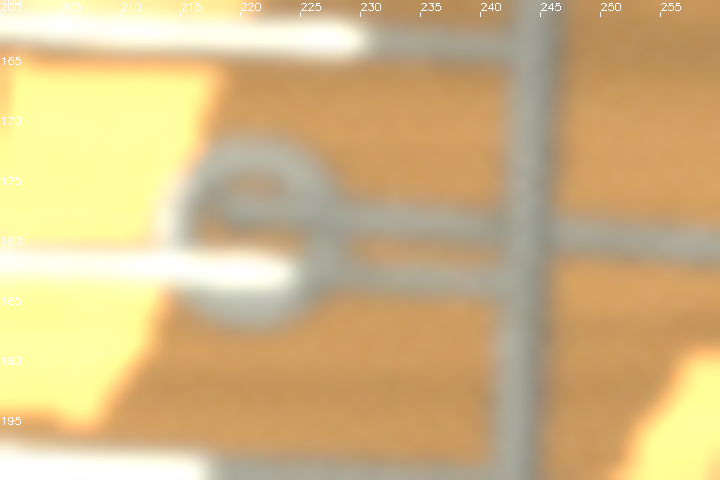

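```bash
python3 - <<'E'
from h import *
print(onz("top",(217.7,177.3),45),onz("top",(220.6,179.4),5))
E
```

```text
[571.65626847 111.41035715  45.        ] [570.27982465 107.63359066   5.        ]
```

```bash
python3 -m jog '[[[0,0,0],[0,-0.03,0.2],-1],[[0,0,0],[0,-0.03,0.2],-1],[[0,0,0],[0,0,0.15],-1],[[0,0,0],[0,0,0.1],-1],[[0,0,0],[0,0,0],-1]]'
python3 plan.py 561 -55.5 11 -4 -1 0 0 18
```

```text
time: 9.6
tcp_pos: [561.4, -56.3, 10.5]
tcp_rot: [2.295, 2.139, 0.007]
force: [-0.6, -0.8, 0.2]
grip_width: 0.247
t 9.6 pos [561.4 -56.3  10.5] jaw -4.0 zax [ 0.006  0.    -1.   ] F [-0.6 -0.8  0.2] gw 0.247 d 1.0 ang 0.4 n 1
```

```bash
python3 -m jog '[[[0,0,0],[-0.3,0,-0.03],-1],[[0,0,0],[-0.4,0,0],-1],[[0,0,0],[-0.4,0,0],-1],[[0,0,0],[-0.4,0,0],-1],[[0,0,0],[-0.3,0,0],-1]]'
python3 - <<'E'
from h import *
im=np.mean([get_image("top") for _ in range(2)],0)
o=np.clip(im[150:210,200:300,::-1]*2.4,0,255).astype(np.uint8)
o=cv2.resize(o,None,fx=7,fy=7,interpolation=cv2.INTER_LANCZOS4)
cv2.imwrite("pics/b4.png",o)
E
python3 plan.py 561 -55.5 11 -4 -1 0 0 18
```

```text
time: 10.02
tcp_pos: [558.6, -94.4, 11.0]
tcp_rot: [2.293, 2.142, 0.007]
force: [-0.2, 0.4, -1.5]
grip_width: 0.239
t 10.12 pos [558.5 -95.1  11. ] jaw -4.0 zax [ 0.006  0.    -1.   ] F [ 0.3  0.1 -1.5] gw 0.241 d 39.7 ang 0.3 n 3
```

View pics/b4.png

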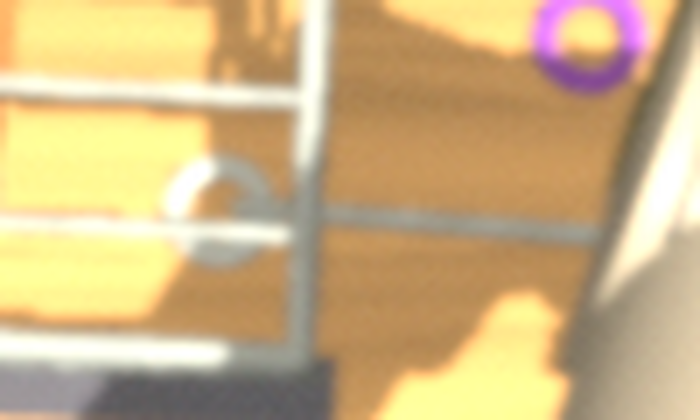

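```bash
python3 -m jog '[[[0,0,0],[-0.5,0,0],-1],[[0,0,0],[-0.6,0,0],-1],[[0,0,0],[-0.6,0,0],-1],[[0,0,0],[-0.6,0,0],-1],[[0,0,0],[-0.6,0,0],-1]]'
python3 -m jog '[[[0,0,0],[-0.6,0,0],-1],[[0,0,0],[-0.6,0,0],-1],[[0,0,0],[-0.6,0,0],-1],[[0,0,0],[-0.6,0,0],-1],[[0,0,0],[-0.4,0,0],-1]]'
python3 -m jog '[[[0,0,0],[-0.2,0,0],-1],[[0,0,0],[0,0,0],-1],[[0,0,0],[0,0,0],-1],[[0,0,0],[0,0,0],-1],[[0,0,0],[0,0,0],-1]]'
python3 - <<'E'
from h import *
im=np.mean([get_image("top") for _ in range(2)],0)
o=np.clip(im[140:220,200:320,::-1]*2.,0,255).astype(np.uint8)
o=cv2.resize(o,None,fx=6,fy=6,interpolation=cv2.INTER_LANCZOS4)
cv2.imwrite("pics/b5.png",o)
E
python3 plan.py 561 -55.5 11 -4 -1 0 0 18
```

```text
time: 10.53
tcp_pos: [554.6, -155.2, 10.8]
tcp_rot: [2.291, 2.145, 0.008]
force: [-0.4, 0.5, -1.4]
grip_width: 0.248
time: 10.95
tcp_pos: [548.7, -220.9, 10.9]
tcp_rot: [2.294, 2.14, 0.006]
force: [-0.4, 0.6, -1.9]
grip_width: 0.245
time: 11.37
tcp_pos: [547.3, -228.3, 10.8]
tcp_rot: [2.298, 2.136, 0.005]
force: [-0.1, -0.1, -0.3]
grip_width: 0.241
t 11.47 pos [ 547.5 -228.1   10.8] jaw -4.2 zax [ 0.005 -0.001 -1.   ] F [ 0.3  0.8 -0.7] gw 0.246 d 173.1 ang 0.3 n 10
```

View pics/b5.png

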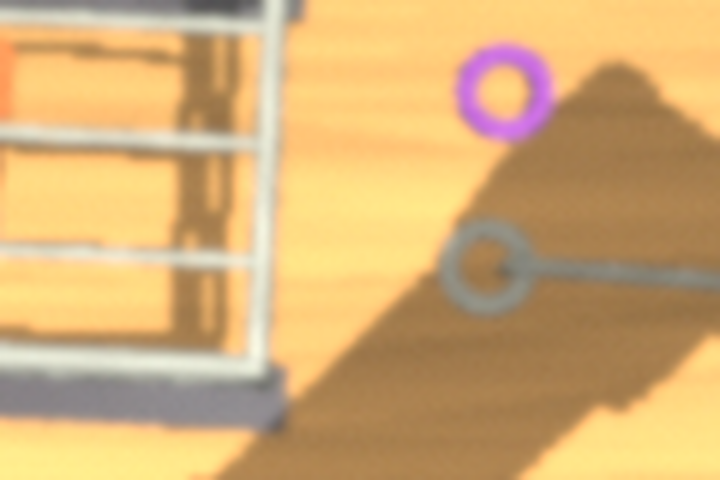

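```bash
python3 -m jog '[[[0,0,0],[0,0,0],-0.3],[[0,0,0],[0,0,0],0],[[0,0,0],[0,0,0],0.5],[[0,0,0],[0,0,0],1],[[0,0,0],[0,0,0],1]]'
python3 -m jog '[[[0,0,0],[0,0,0],1],[[0,0,0],[0,0,-0.3],1],[[0,0,0],[0,0,-0.6],1],[[0,0,0],[0,0,-0.9],1],[[0,0,0],[0,0,-0.9],1]]'
python3 - <<'E'
from h import *
for c,(x0,y0,x1,y1) in(("top",(200,140,400,260)),("side",(180,180,340,384))):
    crop(c,"r_"+c,x0,y0,x1,y1,3)
E
python3 plan.py 376 196 290 26 1 0 40
```

```text
time: 11.88
tcp_pos: [548.5, -226.8, 11.4]
tcp_rot: [2.294, 2.139, 0.007]
force: [-0.2, 0.3, -0.4]
grip_width: 0.9
time: 12.3
tcp_pos: [545.8, -226.2, 65.8]
tcp_rot: [2.298, 2.141, 0.001]
force: [0.7, -0.6, 0.5]
grip_width: 1.001
t 12.4 pos [ 547.9 -227.1   68.3] jaw -4.1 zax [ 0.006 -0.001 -1.   ] F [0.1 0.  1.1] gw 0.999 d 507.6 ang 30.1 n 27
[[[0.0,0.0,-0.19],[0.76,-0.37,-0.41],1.0],[[0.0,0.0,-0.19],[0.77,-0.36,-0.41],1.0],[[0.0,0.0,-0.19],[0.77,-0.34,-0.41],1.0],[[0.0,0.0,-0.19],[0.78,-0.33,-0.41],1.0],[[0.0,0.0,-0.19],[0.79,-0.31,-0.41],1.0]]
[[[0.0,0.0,-0.19],[0.79,-0.3,-0.41],1.0],[[0.0,0.0,-0.19],[0.8,-0.28,-0.41],1.0],[[0.0,0.0,-0.19],[0.8,-0.26,-0.41],1.0],[[0.0,0.0,-0.19],[0.81,-0.25,-0.41],1.0],[[0.0,0.0,-0.19],[0.81,-0.23,-0.41],1.0]]
[[[0.0,0.0,-0.19],[0.82,-0.22,-0.41],1.0],[[0.0,0.0,-0.19],[0.82,-0.2,-0.41],1.0],[[0.0,0.0,-0.19],[0.82,-0.19,-0.41],1.0],[[0.0,0.0,-0.19],[0.83,-0.17,-0.41],1.0],[[0.0,0.0,-0.19],[0.83,-0.15,-0.41],1.0]]
[[[0.0,0.0,-0.19],[0.83,-0.14,-0.41],1.0],[[0.0,0.0,-0.19],[0.84,-0.12,-0.41],1.0],[[0.0,0.0,-0.19],[0.84,-0.11,-0.41],1.0],[[0.0,0.0,-0.19],[0.84,-0.09,-0.41],1.0],[[0.0,0.0,-0.19],[0.84,-0.07,-0.41],1.0]]
[[[0.0,0.0,-0.19],[0.84,-0.06,-0.41],1.0],[[0.0,0.0,-0.19],[0.84,-0.04,-0.41],1.0],[[0.0,0.0,-0.19],[0.85,-0.02,-0.41],1.0],[[0.0,0.0,-0.19],[0.85,-0.01,-0.41],1.0],[[0.0,0.0,-0.19],[0.85,0.01,-0.41],1.0]]
[[[0.0,0.0,-0.19],[0.85,0.02,-0.41],1.0],[[0.0,0.0,-0.19],[0.84,0.04,-0.41],1.0],[[0,0,0],[0,0,0],1.0],[[0,0,0],[0,0,0],1.0],[[0,0,0],[0,0,0],1.0]]
```

View pics/r_side.png

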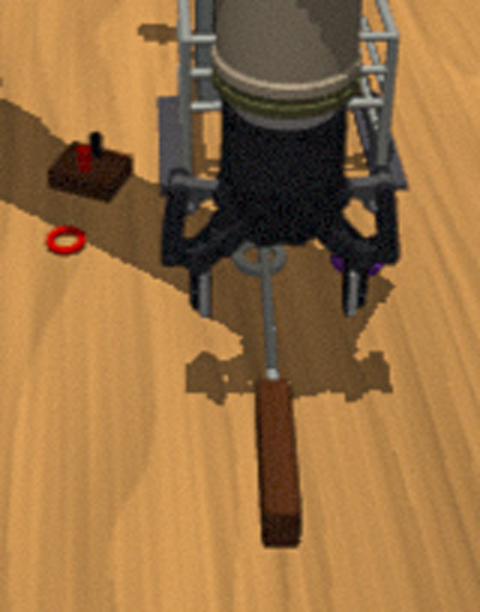

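```bash
python3 -m jog '[[[0,0,0],[0,-0.3,-0.9],1],[[0,0,0],[0.1,-0.4,-0.9],1],[[0,0,0],[0.2,-0.6,-0.7],1],[[0,0,-0.2],[0.4,-0.6,-0.7],1],[[0,0,-0.2],[0.5,-0.6,-0.6],1]]'
python3 plan.py 390 150 300 45 1 0 40
```

```text
time: 12.82
tcp_pos: [497.1, -200.8, 146.8]
tcp_rot: [2.252, 2.184, 0.002]
force: [0.0, 0.6, 0.2]
grip_width: 1.005
t 12.82 pos [ 497.1 -200.8  146.8] jaw -1.7 zax [ 0.004 -0.002 -1.   ] F [0.  0.6 0.2] gw 1.005 d 397.5 ang 46.7 n 21
[[[0.0,0.0,-0.37],[0.83,-0.28,-0.37],1.0],[[0.0,0.0,-0.37],[0.84,-0.25,-0.37],1.0],[[0.0,0.0,-0.37],[0.85,-0.21,-0.37],1.0],[[0.0,0.0,-0.37],[0.85,-0.18,-0.37],1.0],[[0.0,0.0,-0.37],[0.86,-0.15,-0.37],1.0]]
[[[0.0,0.0,-0.37],[0.86,-0.11,-0.37],1.0],[[0.0,0.0,-0.37],[0.87,-0.08,-0.37],1.0],[[0.0,0.0,-0.37],[0.87,-0.05,-0.37],1.0],[[0.0,0.0,-0.37],[0.87,-0.01,-0.37],1.0],[[0.0,0.0,-0.37],[0.87,0.02,-0.37],1.0]]
[[[0.0,0.0,-0.37],[0.87,0.05,-0.37],1.0],[[0.0,0.0,-0.37],[0.87,0.09,-0.37],1.0],[[0.0,0.0,-0.37],[0.86,0.12,-0.37],1.0],[[0.0,0.0,-0.37],[0.86,0.16,-0.37],1.0],[[0.0,0.0,-0.37],[0.85,0.19,-0.37],1.0]]
[[[0.0,0.0,-0.37],[0.84,0.22,-0.37],1.0],[[0.0,0.0,-0.37],[0.84,0.25,-0.37],1.0],[[0.0,0.0,-0.37],[0.82,0.29,-0.37],1.0],[[0.0,0.0,-0.37],[0.81,0.32,-0.37],1.0],[[0.0,0.0,-0.37],[0.8,0.35,-0.37],1.0]]
[[[0.0,0.0,-0.37],[0.79,0.38,-0.36],1.0],[[0,0,0],[0,0,0],1.0],[[0,0,0],[0,0,0],1.0],[[0,0,0],[0,0,0],1.0],[[0,0,0],[0,0,0],1.0]]
```

```bash
python3 -m jog '[[[0,0,-0.4],[0.83,-0.28,-0.4],1],[[0,0,-0.4],[0.84,-0.25,-0.4],1],[[0,0,-0.4],[0.85,-0.21,-0.4],1],[[0,0,-0.4],[0.85,-0.18,-0.4],1],[[0,0,-0.4],[0.86,-0.15,-0.4],1]]'
python3 -m jog '[[[0,0,-0.4],[0.86,-0.11,-0.4],1],[[0,0,-0.4],[0.87,-0.08,-0.4],1],[[0,0,-0.4],[0.87,-0.05,-0.4],1],[[0,0,-0.4],[0.87,-0.01,-0.4],1],[[0,0,-0.4],[0.87,0.02,-0.4],1]]'
python3 -m jog '[[[0,0,-0.4],[0.87,0.05,-0.4],1],[[0,0,-0.4],[0.87,0.09,-0.4],1],[[0,0,-0.4],[0.86,0.12,-0.4],1],[[0,0,-0.4],[0.86,0.16,-0.4],1],[[0,0,-0.4],[0.85,0.19,-0.4],1]]'
python3 - <<'E'
from h import *
im=np.mean([get_image("top") for _ in range(2)],0)
o=np.clip(im[115:225,120:255,::-1]*1.6,0,255).astype(np.uint8)
cv2.imwrite("pics/v_t.png",cv2.resize(o,None,fx=5,fy=5,interpolation=cv2.INTER_CUBIC))
im=np.mean([get_image("side") for _ in range(2)],0)
o=np.clip(im[110:190,200:310,::-1]*1.6,0,255).astype(np.uint8)
cv2.imwrite("pics/v_s.png",cv2.resize(o,None,fx=6,fy=6,interpolation=cv2.INTER_CUBIC))
E
python3 plan.py 470 262 300 87.75 1 0 40
```

```text
time: 13.23
tcp_pos: [467.5, -117.3, 191.0]
tcp_rot: [2.007, 2.408, 0.005]
force: [1.1, -0.2, -0.2]
grip_width: 1.003
time: 13.65
tcp_pos: [437.0, -31.9, 234.3]
tcp_rot: [1.732, 2.61, 0.008]
force: [0.8, 1.0, 0.8]
grip_width: 1.0
time: 14.07
tcp_pos: [404.2, 52.5, 277.5]
tcp_rot: [1.438, 2.782, 0.01]
force: [0.7, 0.2, -0.6]
grip_width: 1.001
t 14.27 pos [404.8  51.7 276.9] jaw 35.2 zax [ 0.012  0.001 -1.   ] F [ 0.6  0.3 -0. ] gw 0.996 d 221.4 ang 52.5 n 12
[[[0.01,0.01,-0.73],[0.56,0.73,-0.09],1.0],[[0.01,0.01,-0.73],[0.5,0.77,-0.09],1.0],[[0.01,0.01,-0.73],[0.44,0.8,-0.09],1.0],[[0.01,0.01,-0.73],[0.38,0.84,-0.09],1.0],[[0.01,0.01,-0.73],[0.31,0.86,-0.09],1.0]]
[[[0.01,0.01,-0.73],[0.25,0.88,-0.09],1.0],[[0.01,0.01,-0.73],[0.18,0.9,-0.09],1.0],[[0.01,0.01,-0.73],[0.11,0.91,-0.09],1.0],[[0.01,0.01,-0.73],[0.04,0.92,-0.09],1.0],[[0.01,0.01,-0.73],[-0.03,0.92,-0.09],1.0]]
[[[0.01,0.01,-0.73],[-0.1,0.91,-0.09],1.0],[[0.01,0.01,-0.73],[-0.17,0.9,-0.1],1.0],[[0,0,0],[0,0,0],1.0],[[0,0,0],[0,0,0],1.0],[[0,0,0],[0,0,0],1.0]]
```

View pics/v_s.png

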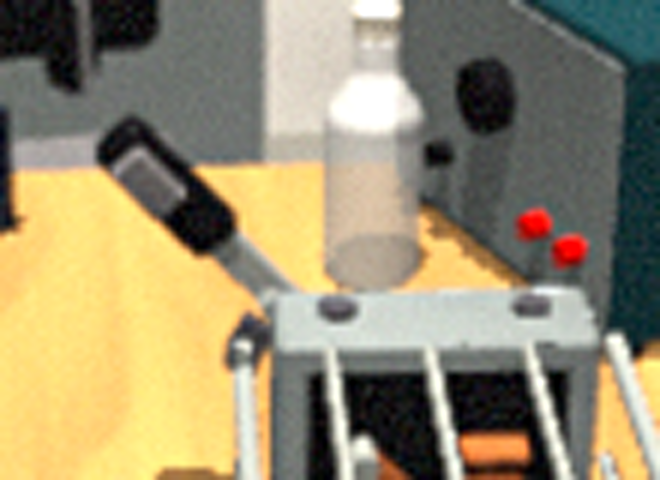

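View pics/v_t.png

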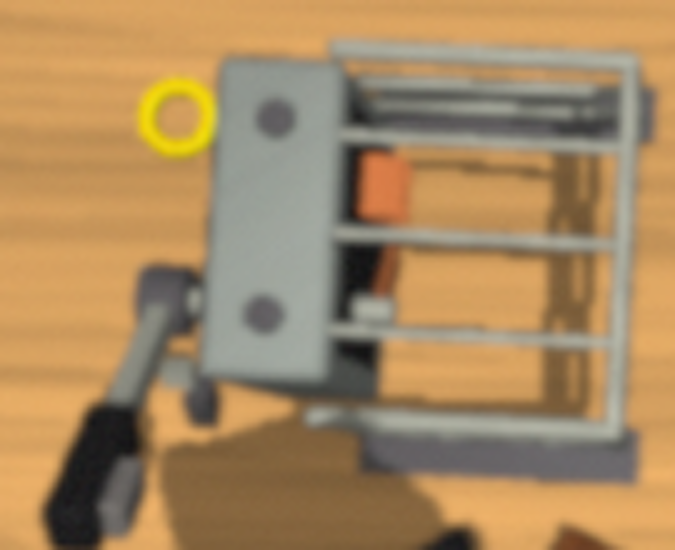

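```bash
python3 - <<'E'
from h import *
from fit import W
p=np.load("sw.npy"); print(p)
for th in (.05,.08,.11,.14,.3,.5,.7,.9):
    e=np.radians(55)-th
    pts=W(p,[[-30-r*np.cos(e),220+dy,100+r*np.sin(e)] for r,dy in((140,0),(140,-22),(165,0),(90,0))])
    print(th,pts[0].round(1),proj("side",pts[1:]).round(1).tolist(),proj("top",pts[1:]).round(1).tolist())
E
```

```text
[ 5.93442185e+02  3.90073404e+01 -3.93045262e-02]
0.05 [486.2 263.4 210.5] [[227.3, 138.2], [221.6, 128.6], [238.3, 147.8]] [[147.0, 209.2], [132.7, 216.0], [143.3, 195.1]]
0.08 [483.  263.5 207.9] [[226.2, 139.1], [220.2, 129.6], [237.6, 148.4]] [[147.2, 210.8], [133.1, 217.9], [143.5, 196.1]]
0.11 [479.8 263.6 205.2] [[225.0, 140.0], [218.9, 130.7], [236.9, 149.0]] [[147.5, 212.3], [133.5, 219.7], [143.7, 197.1]]
0.14 [476.7 263.8 202.4] [[223.9, 141.0], [217.6, 131.8], [236.2, 149.5]] [[147.8, 213.8], [133.9, 221.5], [143.9, 198.0]]
0.3 [461.6 264.4 185.8] [[218.6, 146.5], [211.5, 138.4], [232.8, 153.0]] [[149.5, 220.8], [136.3, 229.8], [145.0, 202.5]]
0.5 [446.8 264.9 162.1] [[213.6, 154.3], [205.7, 147.6], [229.6, 157.8]] [[152.1, 227.4], [139.9, 237.3], [146.7, 206.9]]
0.7 [436.9 265.3 136. ] [[210.4, 162.7], [202.1, 157.5], [227.5, 163.1]] [[155.0, 231.3], [143.8, 241.6], [148.6, 209.8]]
0.9 [432.5 265.5 108.4] [[209.3, 171.4], [200.9, 167.6], [226.6, 168.5]] [[158.1, 232.7], [147.9, 242.9], [150.7, 211.1]]
```

```bash
python3 -m jog '[[[0,0,-0.75],[0.5,0.73,-0.3],1],[[0,0,-0.75],[0.45,0.77,-0.3],1],[[0,0,-0.75],[0.4,0.8,-0.2],1],[[0,0,-0.75],[0.32,0.84,-0.2],1],[[0,0,-0.75],[0.25,0.86,0],1]]'
python3 -m jog '[[[0,0,-0.75],[0.25,0.88,0],1],[[0,0,-0.75],[0.18,0.9,0],1],[[0,0,-0.75],[0.11,0.91,0],1],[[0,0,-0.75],[0.04,0.92,0],1],[[0,0,-0.6],[0,0.4,0],1]]'
python3 plan.py 481 261 285 87.75 1 0 40
```

```text
time: 14.68
tcp_pos: [437.3, 128.8, 296.8]
tcp_rot: [0.879, 3.006, 0.006]
force: [-0.4, -0.5, -0.2]
grip_width: 1.001
time: 15.1
tcp_pos: [464.0, 205.4, 294.7]
tcp_rot: [0.288, 3.119, -0.003]
force: [-0.4, -0.4, -0.5]
grip_width: 1.001
t 15.1 pos [464.  205.4 294.7] jaw 79.4 zax [ 0.009 -0.003 -1.   ] F [-0.4 -0.4 -0.5] gw 1.001 d 58.9 ang 8.3 n 4
[[[0.0,0.02,-0.35],[-0.08,0.72,0.12],1.0],[[0.0,0.02,-0.35],[-0.11,0.72,0.12],1.0],[[0.0,0.02,-0.35],[-0.13,0.71,0.12],1.0],[[0.0,0.02,-0.35],[-0.16,0.71,0.12],1.0],[[0,0,0],[0,0,0],1.0]]
```

```bash
python3 -m jog '[[[0,0,-0.35],[-0.08,0.7,0.12],1],[[0,0,-0.35],[-0.11,0.7,0.12],1],[[0,0,-0.35],[-0.13,0.65,0.12],1],[[0,0,-0.2],[-0.16,0.5,0.12],1],[[0,0,0],[0,0,0],1]]'
python3 - <<'E'
from h import *
crop("top","w_t",110,110,230,240,4)
crop("side","w_s",170,60,310,200,4)
E
python3 plan.py 480 262 186 87.75 1 0 40
```

```text
time: 15.52
tcp_pos: [484.1, 252.3, 281.7]
tcp_rot: [0.083, 3.133, -0.012]
force: [-0.3, 0.1, 0.4]
grip_width: 1.002
t 15.62 pos [484.1 250.6 282.5] jaw 86.8 zax [ 0.008 -0.008 -1.   ] F [-0.5  0.   0.5] gw 1.003 d 97.3 ang 1.2 n 6
[[[-0.01,0.01,-0.03],[0.05,0.1,0.8],1.0],[[-0.01,0.01,-0.03],[0.04,0.1,0.8],1.0],[[-0.01,0.01,-0.03],[0.04,0.1,0.8],1.0],[[-0.01,0.01,-0.03],[0.04,0.1,0.8],1.0],[[-0.01,0.01,-0.03],[0.04,0.1,0.8],1.0]]
[[[-0.01,0.01,-0.03],[0.04,0.09,0.8],1.0],[[0,0,0],[0,0,0],1.0],[[0,0,0],[0,0,0],1.0],[[0,0,0],[0,0,0],1.0],[[0,0,0],[0,0,0],1.0]]
```

View pics/w_s.png

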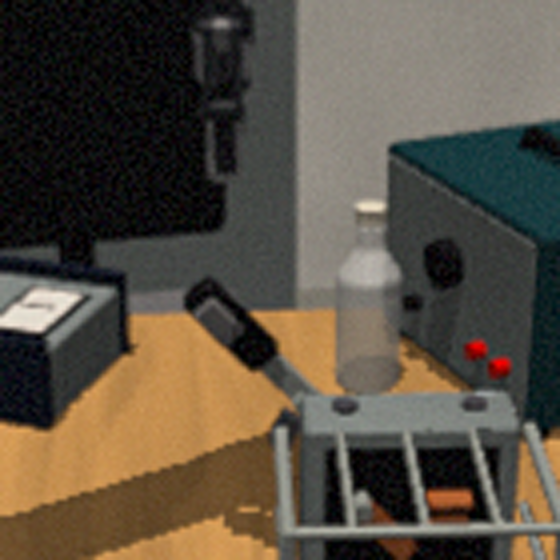

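View pics/w_t.png

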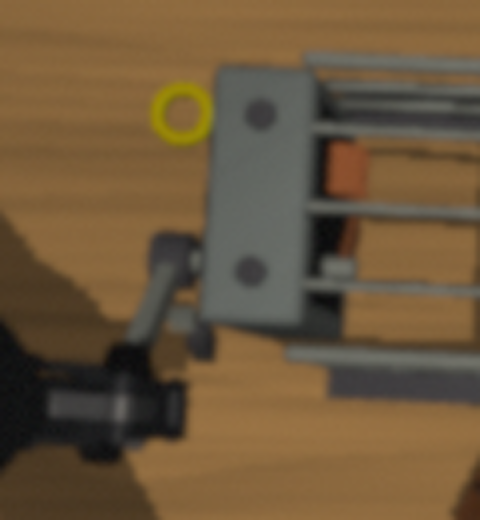

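```bash
python3 -m jog '[[[0,0,0],[0.05,0.3,0.4],1],[[0,0,0],[0.05,0.2,0.7],1],[[0,0,0],[0.05,0.1,0.8],1],[[0,0,0],[0.04,0,0.8],1],[[0,0,0],[0.04,0,0.6],1]]'
python3 plan.py 480 262 186 87.75 1 0 40
```

```text
time: 16.03
tcp_pos: [482.7, 260.0, 216.5]
tcp_rot: [0.105, 3.126, -0.005]
force: [0.9, 0.5, -0.3]
grip_width: 1.002
t 16.03 pos [482.7 260.  216.5] jaw 86.2 zax [ 0.013 -0.004 -1.   ] F [ 0.9  0.5 -0.3] gw 1.002 d 30.7 ang 1.8 n 2
[[[-0.01,0.07,-0.13],[0.08,0.05,0.76],1.0],[[-0.01,0.07,-0.13],[0.07,0.05,0.76],1.0],[[0,0,0],[0,0,0],1.0],[[0,0,0],[0,0,0],1.0],[[0,0,0],[0,0,0],1.0]]
```

```bash
python3 -m jog '[[[0,0.1,-0.15],[0.08,0.05,0.6],1],[[0,0,-0.1],[0.07,0.05,0.6],1],[[0,0,0],[0,0.02,0.2],1],[[0,0,0],[0,0,0],1],[[0,0,0],[0,0,0],1]]'
python3 - <<'E'
from h import *
crop("top","x_t",110,110,230,240,4)
crop("side","x_s",170,60,310,200,4)
E
python3 plan.py 480 262 186 87.75 1 0 40
```

```text
time: 16.45
tcp_pos: [478.2, 260.2, 183.7]
tcp_rot: [-0.067, -3.139, 0.008]
force: [-0.2, 0.4, 0.4]
grip_width: 1.002
t 16.55 pos [478.5 260.3 184.2] jaw 87.5 zax [-0.001 -0.004 -1.   ] F [-0.4  0.1  0.5] gw 0.999 d 2.9 ang 0.3 n 1
[[[-0.04,-0.01,-0.03],[-0.07,0.09,-0.09],1.0],[[0,0,0],[0,0,0],1.0],[[0,0,0],[0,0,0],1.0],[[0,0,0],[0,0,0],1.0],[[0,0,0],[0,0,0],1.0]]
```

View pics/x_s.png

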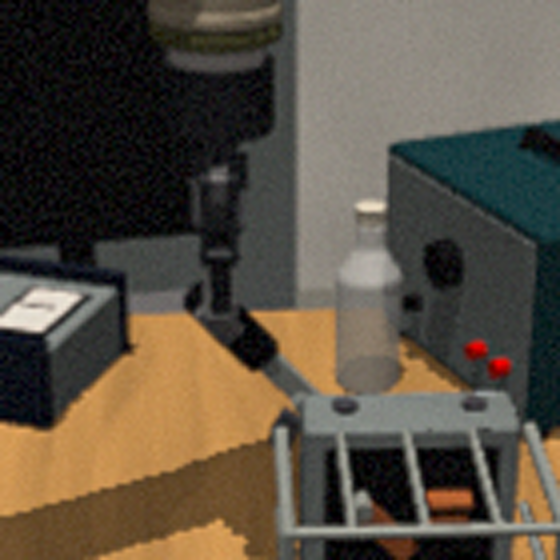

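View pics/x_t.png

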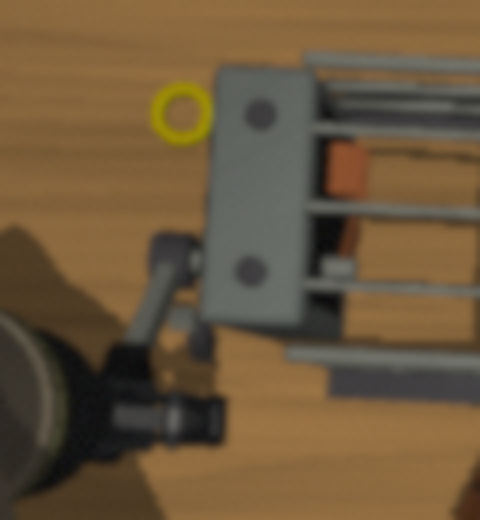

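```bash
python3 -m jog '[[[0,0,0],[0,0.08,0],0],[[0,0,0],[0,0,0],-0.3],[[0,0,0],[0,0,0],-0.6],[[0,0,0],[0,0,0],-1],[[0,0,0],[0,0,0],-1]]' 50
python3 -m jog '[[[0,0,0],[0,0,0],-1],[[0,0,0],[0,0,0],-1],[[0,0,0],[0,0,0],-1],[[0,0,0],[0,0,0],-1],[[0,0,0],[0,0,0],-1]]' 50
python3 - <<'E'
from h import *
crop("top","y_t",110,110,230,240,4)
crop("side","y_s",170,60,310,200,4)
E
python3 plan.py 480 262 186 87.75 -1 0 0
```

```text
time: 16.97
tcp_pos: [479.7, 264.7, 187.1]
tcp_rot: [0.067, 3.138, 0.002]
force: [4.4, 29.1, -7.4]
grip_width: 0.3
time: 17.38
tcp_pos: [479.8, 266.3, 187.3]
tcp_rot: [0.064, 3.137, 0.005]
force: [0.8, 1.5, -1.5]
grip_width: 0.26
t 17.48 pos [479.8 266.3 187.3] jaw 87.7 zax [ 0.004  0.003 -1.   ] F [ 0.4  0.5 -0.1] gw 0.261 d 4.5 ang 0.3 n 1
```

View pics/y_s.png

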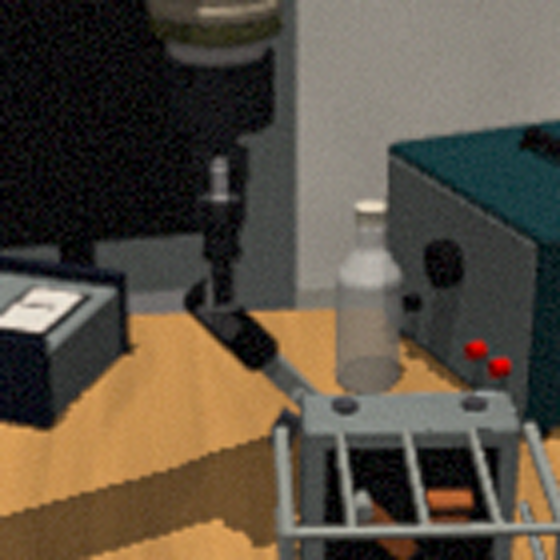

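```bash
python3 - <<'E'
from h import *
u=proj("side",[[480,250,187],[480,250,206],[480,250,214]]); print(u,(u-[170,60])*4)
im=get_image("side")[110:160,200:260,::-1]; cv2.imwrite("pics/y2.png",cv2.resize(np.clip(im*1.7,0,255).astype(np.uint8),None,fx=10,fy=10,interpolation=cv2.INTER_CUBIC))
E
```

```text
[[225.4297911  144.8260804 ]
 [225.28360438 138.54351832]
 [225.2212199  135.86706106]] [[221.71916439 339.30432161]
 [221.1344175  314.17407329]
 [220.88487961 303.46824422]]
```

View pics/y2.png

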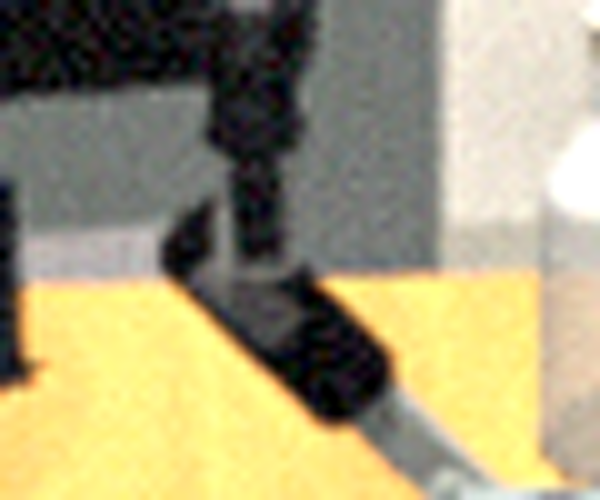

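```bash
python3 -m jog '[[[0,0,0],[0.2,0.01,0.2],-1],[[0,0,0],[0.26,0.01,0.25],-1],[[0,0,0],[0.23,0.01,0.26],-1],[[0,0,0],[0.23,0.01,0.27],-1],[[0,0,0],[0,0,0],-1]]'
python3 - <<'E'
from h import *
im=get_image("side")[110:180,190:260,::-1]; cv2.imwrite("pics/z1.png",cv2.resize(np.clip(im*1.7,0,255).astype(np.uint8),None,fx=7,fy=7,interpolation=cv2.INTER_CUBIC))
E
python3 plan.py 461.6 266.5 168 87.75 -1 0 0
```

```text
time: 17.95
tcp_pos: [462.6, 267.1, 171.4]
tcp_rot: [0.066, 3.132, 0.008]
force: [3.1, 1.3, -4.5]
grip_width: 0.261
t 18.0 pos [462.9 267.1 171.6] jaw 87.6 zax [ 0.009  0.005 -1.   ] F [-0.6 -0.2 -1.3] gw 0.261 d 3.9 ang 0.6 n 1
```

View pics/z1.png

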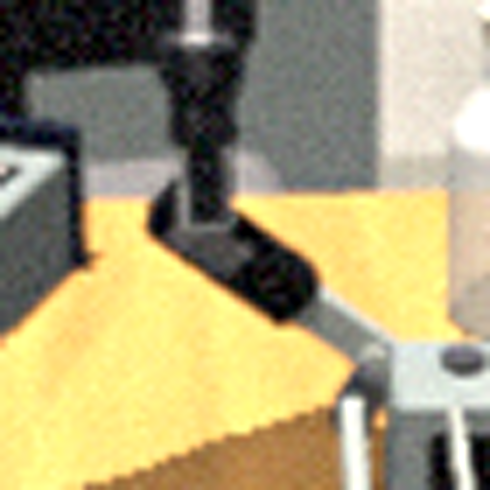

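```bash
python3 -m jog '[[[0,0,0],[0.25,0.01,0.35],-1],[[0,0,0],[0.4,0.01,0.57],-1],[[0,0,0],[0.34,0.01,0.61],-1],[[0,0,0],[0.28,0.01,0.64],-1],[[0,0,0],[0,0,0],-1]]'
python3 - <<'E'
from h import *
im=get_image("side")[110:200,180:270,::-1]; cv2.imwrite("pics/z2.png",cv2.resize(np.clip(im*1.7,0,255).astype(np.uint8),None,fx=5,fy=5,interpolation=cv2.INTER_CUBIC))
E
python3 plan.py 436.9 267.5 118 87.75 -1 0 10
```

```text
time: 18.42
tcp_pos: [436.5, 268.1, 130.5]
tcp_rot: [0.068, 3.133, 0.009]
force: [4.0, 3.0, -4.1]
grip_width: 0.263
t 18.47 pos [437.  268.1 131.4] jaw 87.5 zax [ 0.008  0.006 -1.   ] F [-1.7  1.6 -2. ] gw 0.265 d 13.4 ang 0.6 n 1
[[[0.06,0.07,-0.04],[0.01,-0.03,0.67],-1.0],[[0,0,0],[0,0,0],-1.0],[[0,0,0],[0,0,0],-1.0],[[0,0,0],[0,0,0],-1.0],[[0,0,0],[0,0,0],-1.0]]
```

View pics/z2.png

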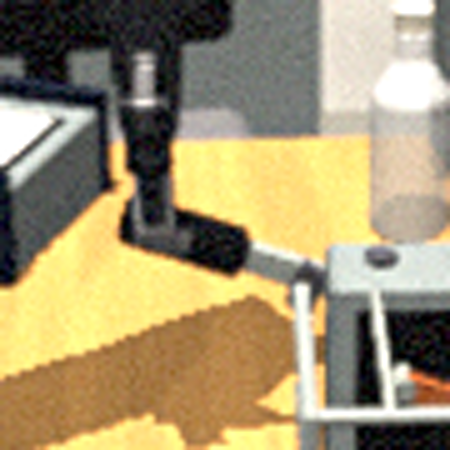

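```bash
python3 -m jog '[[[0,0,0],[0.1,0,0.55],-1],[[0,0,0],[0.1,0,0.6],-1],[[0,0,0],[0.05,0,0.65],-1],[[0,0,0],[0.03,0,0.4],-1],[[0,0,0],[0,0,0.1],-1]]'
python3 - <<'E'
from h import *
im=get_image("side")[110:200,180:270,::-1]; cv2.imwrite("pics/z3.png",cv2.resize(np.clip(im*1.7,0,255).astype(np.uint8),None,fx=5,fy=5,interpolation=cv2.INTER_CUBIC))
E
python3 plan.py 433 267.5 89 87.75 -1 0 10
```

```text
time: 18.88
tcp_pos: [425.8, 268.6, 87.5]
tcp_rot: [-0.065, -3.135, -0.006]
force: [-8.8, -4.9, 26.1]
grip_width: 0.262
t 18.93 pos [425.8 268.5  87.8] jaw 87.6 zax [-0.006  0.004 -1.   ] F [-5.3 -0.9  2.9] gw 0.263 d 7.4 ang 0.4 n 1
[[[0.04,-0.06,-0.02],[-0.36,-0.03,-0.06],-1.0],[[0,0,0],[0,0,0],-1.0],[[0,0,0],[0,0,0],-1.0],[[0,0,0],[0,0,0],-1.0],[[0,0,0],[0,0,0],-1.0]]
```

View pics/z3.png

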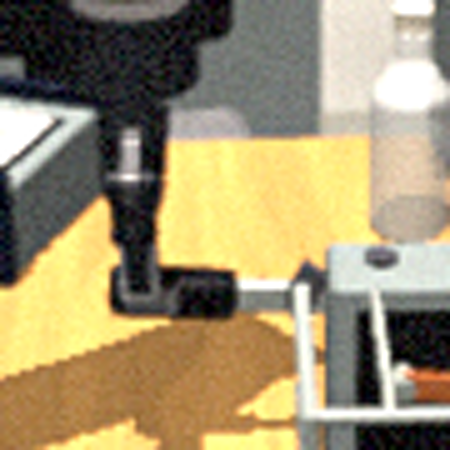

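```bash
python3 -m jog '[[[0,0,0],[-0.05,0,0.12],-1],[[0,0,0],[0,0,0.06],-1],[[0,0,0],[0,0,0],-1],[[0,0,0],[0,0,0],-0.5],[[0,0,0],[0,0,0],0]]'
python3 -m jog '[[[0,0,0],[0,-0.1,0],0.6],[[0,0,0],[0,0,0],1],[[0,0,0],[0,0,0],1],[[0,0,0],[0,0,0],1],[[0,0,0],[0,0,0],1]]'
python3 - <<'E'
from h import *
crop("side","q_s",170,100,290,220,5)
E
python3 plan.py 433 267.5 89 87.75 1 0 0
```

```text
time: 19.35
tcp_pos: [425.9, 267.4, 88.4]
tcp_rot: [-0.067, -3.129, -0.003]
force: [-0.3, -5.6, -2.8]
grip_width: 0.388
time: 19.77
tcp_pos: [427.9, 265.2, 89.1]
tcp_rot: [-0.07, -3.132, -0.006]
force: [0.8, 0.2, 0.3]
grip_width: 1.0
t 19.82 pos [427.9 265.2  89.1] jaw 87.4 zax [-0.009  0.004 -1.   ] F [-0.2 -0.5 -0.6] gw 0.999 d 5.6 ang 0.6 n 1
```

View pics/q_s.png

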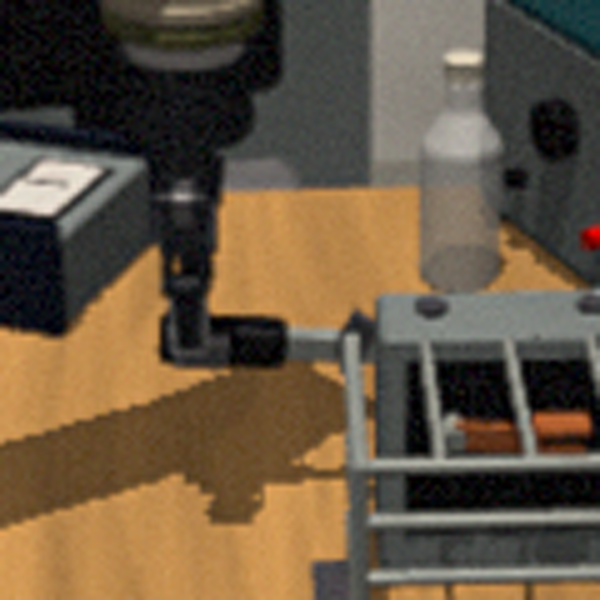

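Open; retreat straight up and check.

```bash
python3 -m jog '[[[0,0,0],[0,0,-0.4],1],[[0,0,0],[0,0,-0.8],1],[[0,0,0],[0,0,-0.9],1],[[0,0,0],[0,0,-0.9],1],[[0,0,0],[0,0,-0.9],1]]'
python3 -m jog '[[[0,0,0],[0.2,0,-0.8],1],[[0,0,0],[0.4,0,-0.6],1],[[0,0,0],[0.4,0,-0.5],1],[[0,0,0],[0,0,0],1],[[0,0,0],[0,0,0],1]]'
python3 - <<'E'
from h import *
crop("side","e_s",170,100,290,220,5)
crop("side","e_s2",150,130,350,384,2.3)
crop("top","e_t",110,100,400,260,2.7)
E
```

```text
time: 20.23
tcp_pos: [426.6, 263.9, 168.5]
tcp_rot: [-0.069, -3.127, 0.001]
force: [-0.1, 0.2, -0.0]
grip_width: 1.002
time: 20.65
tcp_pos: [408.1, 266.2, 215.6]
tcp_rot: [-0.07, -3.134, -0.008]
force: [0.3, -0.8, 0.4]
grip_width: 0.997
```

View pics/e_s.png

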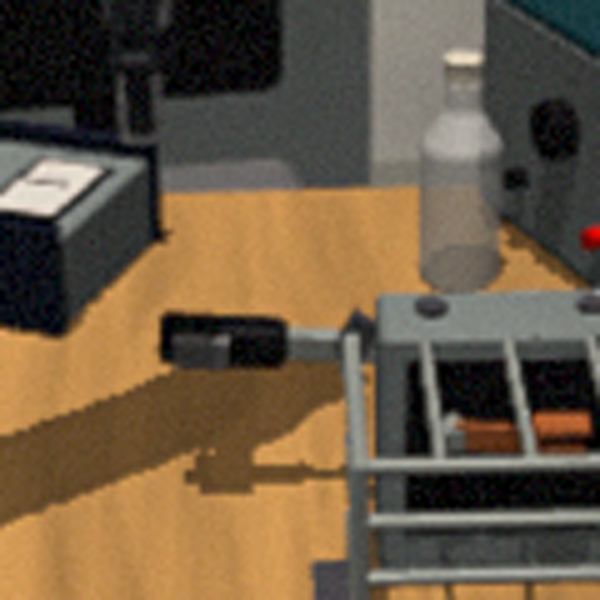

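View pics/e_t.png

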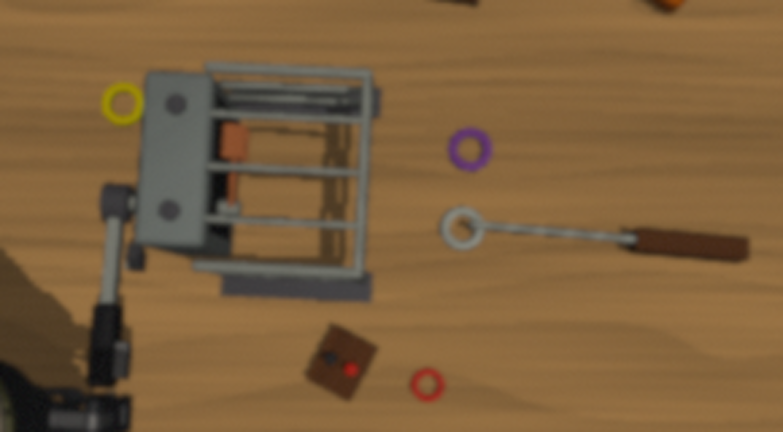

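View pics/e_s2.png

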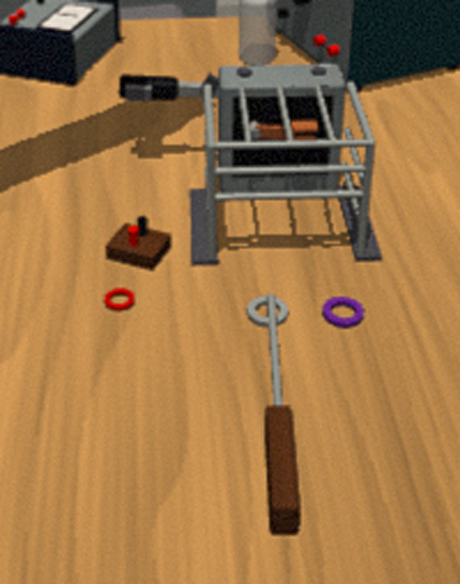

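```bash
python3 - <<'E'
from h import *
from fit import W
p=np.load("sw.npy")
im=np.mean([get_image("side") for _ in range(5)],0)
g=im.mean(2)
# grip edges: dark pixels by column
for c in range(204,227,3):
    col=g[155:182,c]; b=np.clip((90-col)/60,0,1)
    d=np.diff(col); print(c,"top edge",155+np.argmin(d[:12])+.5,"bot",155+12+np.argmax(d[12:])+.5, "dark ctr",round((np.arange(155,182)*b).sum()/b.sum(),2))
for th in (.8,.84,.87,.9):
    e=np.radians(55)-th
    u=np.array([np.cos(e),np.sin(e)]);n=np.array([-np.sin(e)*-1,np.cos(e)])
    # upper outer edge of grip on -y face
    pts=[[-30-r*np.cos(e)+s*14*np.sin(e),220-12,100+r*np.sin(e)+s*14*np.cos(e)] for s in(1,-1) for r in(100,160)]
    print(th,proj("side",W(p,pts)).round(1).tolist())
o=np.clip(im[150:190,190:245,::-1]*1.8,0,255).astype(np.uint8); cv2.imwrite("pics/f.png",cv2.resize(o,None,fx=12,fy=12,interpolation=cv2.INTER_CUBIC))
E
```

```text
204 top edge 161.5 bot 172.5 dark ctr 169.26
207 top edge 162.5 bot 173.5 dark ctr 169.9
210 top edge 162.5 bot 173.5 dark ctr 169.85
213 top edge 162.5 bot 167.5 dark ctr 170.14
216 top edge 162.5 bot 173.5 dark ctr 169.96
219 top edge 162.5 bot 173.5 dark ctr 170.18
222 top edge 162.5 bot 173.5 dark ctr 169.58
225 top edge 163.5 bot 173.5 dark ctr 169.69
0.8 [[224.2, 162.9], [203.3, 160.3], [222.8, 171.5], [202.2, 168.9]]
0.84 [[223.8, 164.1], [202.9, 162.2], [222.9, 172.7], [202.2, 170.9]]
0.87 [[223.6, 165.1], [202.7, 163.7], [222.9, 173.6], [202.3, 172.4]]
0.9 [[223.4, 166.0], [202.5, 165.2], [223.0, 174.6], [202.4, 173.8]]
```

View pics/f.png

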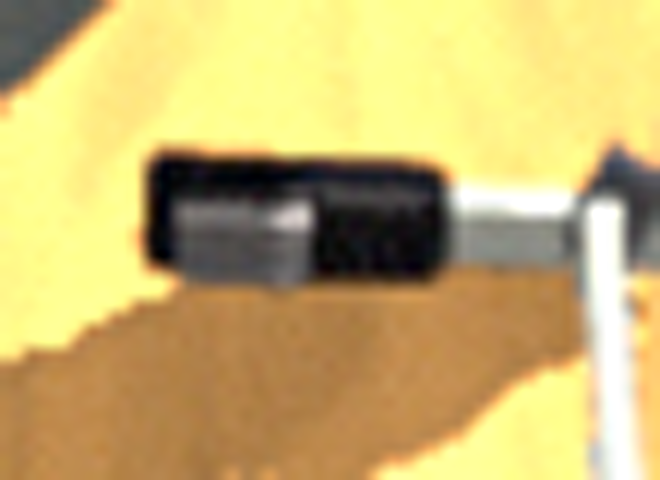

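```bash
python3 - <<'E'
from bench import *
print(close_job())
E
```

```text
the job is handed in; nothing more can be done
None
```

The job is done and handed in at about 21 s of the 59 s allowed. No verdict came back, so what follows rests on my own checks.

- **Ring:** I lowered the rod's hook into the ring's hole and drew it out under the front bars. It lies flat on the open table with its centre about 90 mm in front of the guard. The gripper stayed roughly 170 mm away from it the whole time.
- **Rod:** I set it down standing on its handle and hook tip, outside the cage, and let go. The hook tip is still inside the ring's hole.
- **Lever:** I squeezed the grip at 50 N. The opening stayed near 25.5 mm, which matches a fully pressed button, for the whole swing. At the bottom the wrist force jumped to about 26 N, which I read as the stop. I then opened the fingers and backed off upwards.

**Last checks:** the final pictures show the grip nearly level, and its slope fits a lever angle of about 0.87–0.9 rad. The button is standing out again, and the ring and rod are out in front. The gripper is open, about 100 mm above the lever, and touching nothing.

**Disagreements:** the two cameras differed by about 3 mm in where they placed things. In the last side picture the grip's edges sat 1–3 px higher than the model predicts for 0.9 rad, which I put down to that calibration offset. I had no direct reading of the lever angle or the button travel.

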